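# Empty the screw-top key drum into the labelled key rack

### The arm

A 6-joint arm with a two-finger parallel gripper is mounted at the origin on the work surface. World frame = base frame: x ahead of the robot, y to its left, z up, the work surface at z = 0. Lengths are in m, angles in rad, forces in N, time in s.
With the tool pointing down it reaches from about 0.425 to 0.95 m from the base axis. Payload 3.5 kg.
Tool frame: the origin (TCP) lies midway between the tips of the shut fingers; the grasp point (between the pads) lies 19 mm behind it; z points along the fingers, y is the line along which they close (so a half turn about z gives the same grasp; the last joint's range is limited). The gripper opens to 85 mm and grips with 20 to 120 N. Pads are 22 mm wide; open, the fingers measure 114 mm over their backs; the gripper's body (76 mm by 85 mm) begins 54 mm behind the grasp point. The pads swing forward as they close: fully open they stand 13 mm farther back than shut.
Start: joints at [-1.384, 0.286, 1.577, -0, 1.279, -0.15], TCP at [0.223, -0.637, 0.231] pointing down, gripper open.
Joint ranges: [-2.77, 2.77], [-0.9, 2.22], [0.21, 2.48], [-1.53, 4.67], [0.24, 2.81], [-2.84, 2.84]. Speed limits (rad/s): [2.79, 2.79, 3.14, 3.14, 3.14, 3.14].

### API

Orientations are given as a unit quaternion [x, y, z, w].
In Python, from plant import * gives the robot as it stands.
- The arm moves only by the tool move_arm, never from a script. Its argument "moves" is a list of rows, each a list of 3 entries, a list of its own where there are three numbers: the opening, from 0 (shut) to 1 (fully open), then the shift along the tool's x, y, z in m, then the turn, a rotation vector about the tool's x, y, z in rad. A call has exactly 10 rows; each row shifts and turns the commanded pose from where the row before left it, along the tool's axes as they then stand; what a row does not reach is not made up. A row lasts 1/12 s, in which the tool goes at most 41.7 mm and 7.16 degrees, less where a joint would pass 70% of its speed; a pose out of reach is approached as far as the arm can. A call is refused whole if a number of a shift passes 0.0417 or a number of a turn 0.125, either way. A call with a gripper value outside its range is refused whole. The fingers move at their own pace and stop on an object; "grip_force" is the grip in N (left out, the last holds). Time passes only in rows, so rows that do not move let the fingers close, or fill a call up. It gives the time, the measured TCP pose, the force, the opening and the grip force at its end, in the units of the state.
- get_state(): the state, without advancing time (a new reading comes with each control period).
- read_camera(name): name is "scene" or "top" or "wrist"; returns the picture (384x512x3 uint8, red, green, blue); there is no depth.
- camera_params(name): a dict with "fx", "fy", "cx", "cy" (pixels), "k1" (the pictures are not rectified: a ray, as slopes to the right and down, at radius r is drawn at 1 + k1 r^2 times it, then the intrinsics apply), "rvec" (rotation vector, rad) and "tvec" (3), from world to camera coordinates, as OpenCV has them; the wrist camera has in their place "tool_from_camera" (4x4, takes a point from camera to tool coordinates, whose origin is the TCP and whose axes are the flange's). Camera axes: x right, y down, z forward; pixel columns grow to the right and rows downward; lengths in m; the calibration is good to about 2 mm. A picture is of the moment at which its call begins: read the wrist's pose just before it. camera_params takes no time and is no camera call.
- sign_off(): hands the job in; it is judged then, once.
The state is a dict: "time": time; "qpos": joint angles; "dq": joint speeds; "joint_efforts": joint torques, N m; "eef_pos": TCP position; "tcp_rot": TCP orientation; "contact_force": force on the tool from outside, world axes, zero at the start; "wrist_torque": the same for the moment, N m; "opening": opening from 0.0 (shut) to 1.0 (fully open); "finger_force": force on a finger pad.
Only numpy, scipy, OpenCV 4.12 (cv2) and the standard library are available. Lean on these libraries where they do the work, as an engineer would, in place of code of your own. Each camera call takes 0.05 s, during which the arm holds its last target. There are 200 camera calls.

### The job

Unscrew the lid of the key drum anticlockwise, a twist at a time with fresh grips, until it lifts free, and set it down upright in the middle of the round stone trivet. Then take every key standing in the drum and put it back, foot down and fully home, in the dock of the rack whose label shows the shape of that key's head. Leave the other things on the table where they are, and the lid on the trivet.

Things in the scene. Friction and masses are not known exactly. Their poses are not given: they have to be found in the camera images.
- drum: Fixed round steel key drum. Origin: centre of its underside, z up. Base 156 mm across, 50 mm high; neck 124 mm across (threads to 138 mm). Inside, four sockets, 23 mm (x) by 35 mm (y), at x = +-26, y = +-26 mm in this frame, floor 24 mm and mouth 50 mm above the underside; two to four keys stand in them, thickness along the drum's x, sticking out 42 mm above the rim.
- drum_rim (a point): Centre of the drum's open rim, 98 mm above its underside. The neck carries a coarse right-hand thread: the lid climbs 36 mm per turn (5.7 mm per rad) when turned anticlockwise seen from above and stays where it is left; about 3 mm of axial and 2 mm of sideways play. It must be let rise as it turns. Key tops stand 42 mm over the rim.
- lid: Loose aluminium screw lid, a deep cap 150 mm across and 100 mm high, 0.4 kg, open below (inside 142 mm across, 94 mm deep). Origin: centre of its lower edge, z up. Screwed on, its origin is 50 to 54 mm above the drum's; it comes free after about 240 degrees, at 75 to 79 mm above the drum's; up to 90 degrees more do no harm..
- lid_grip (a point): Middle of the black six-sided grip on the lid's top, 117 mm above the lid's origin. The grip is 46 mm across its flats and 34 mm high (100 to 134 mm above the lid's origin); its flats face along the lid's x axis and 60 and 120 degrees from it.
- mat: Loose round pale stone trivet lying flat, 190 mm across and 10 mm thick. Origin: centre of its underside.
- rack: Fixed dark wooden board, 115 x 270 x 8 mm, that carries the four docks in a row along its y axis, 62 mm apart, in any order. Origin: on its underside, z up; the labels lean on the docks' +x sides.
- key_round: Loose steel key, a flat upright piece 16 mm thick (along its x) and 116 mm tall, 0.13 kg, with a round disc head, 36 mm across. Origin: centre of its foot, z up along the key. The stem is 26 mm wide (along y) from 0 to 82 mm, the head goes from 80 to 116 mm. Starts in a socket of the drum, or absent.
- key_square: Loose steel key, a flat upright piece 16 mm thick (along its x) and 116 mm tall, 0.13 kg, with a square head, 36 x 36 mm. Origin: centre of its foot, z up along the key. The stem is 26 mm wide (along y) from 0 to 82 mm, the head goes from 80 to 116 mm. Starts in a socket of the drum, or absent.
- key_tee: Loose steel key, a flat upright piece 16 mm thick (along its x) and 116 mm tall, 0.13 kg, with a T-shaped head: a cross bar 50 mm wide and 14 mm high over a 26 mm stem. Origin: centre of its foot, z up along the key. The stem is 26 mm wide (along y) from 0 to 82 mm, the head goes from 80 to 116 mm. Starts in a socket of the drum, or absent.
- key_fork: Loose steel key, a flat upright piece 16 mm thick (along its x) and 116 mm tall, 0.13 kg, with a forked head 36 mm wide: a solid part 16 mm high with two upright prongs, 10 mm wide, at its edges and a gap between them. Origin: centre of its foot, z up along the key. The stem is 26 mm wide (along y) from 0 to 82 mm, the head goes from 80 to 116 mm. Starts in a socket of the drum, or absent.
- dock_round: Fixed dark steel dock on the rack, 44 x 56 x 38 mm, with one socket in its top, 23 mm (x) by 35 mm (y), centred on the origin; the socket's floor lies 10 mm above the origin. Origin: centre of the dock's underside, axes along the socket. On its +x side a white plate that leans at 45 degrees carries the raised outline of the key that belongs here: a round disc head.
- dock_square: Fixed dark steel dock on the rack, 44 x 56 x 38 mm, with one socket in its top, 23 mm (x) by 35 mm (y), centred on the origin; the socket's floor lies 10 mm above the origin. Origin: centre of the dock's underside, axes along the socket. On its +x side a white plate that leans at 45 degrees carries the raised outline of the key that belongs here: a square head.
- dock_tee: Fixed dark steel dock on the rack, 44 x 56 x 38 mm, with one socket in its top, 23 mm (x) by 35 mm (y), centred on the origin; the socket's floor lies 10 mm above the origin. Origin: centre of the dock's underside, axes along the socket. On its +x side a white plate that leans at 45 degrees carries the raised outline of the key that belongs here: a T-shaped head.
- dock_fork: Fixed dark steel dock on the rack, 44 x 56 x 38 mm, with one socket in its top, 23 mm (x) by 35 mm (y), centred on the origin; the socket's floor lies 10 mm above the origin. Origin: centre of the dock's underside, axes along the socket. On its +x side a white plate that leans at 45 degrees carries the raised outline of the key that belongs here: a forked head.
- bowl: Navy ceramic bowl, 130 mm across; bystander. Origin under its centre.
- wedge: Grey plastic door stop wedge, 120 mm long; bystander. Origin under its centre.
- keyring: Chrome ring, 72 mm across, lying flat; bystander. Origin under its centre.
- spray: Bottle 190 mm tall; bystander. Origin under its centre.
- cup: White cup, 76 mm across; bystander. Origin under its centre.
- flowerpot: Terracotta pot, 100 mm across; bystander. Origin under its centre.
Not all that is in view belongs to the job. Of the things like the lid, leave any that is purple; of the rest the larger one is meant.

How it is judged:
On the way, in this order (a step that is already met when the one before it is completed fails the run):
1. the lid has been backed off the thread by at least a third of a turn, still on the drum (z of lid in the frame of drum between 0.064 and 0.095 m and horizontal distance between lid and drum below 0.008 m), for 0.1 s.
2. the lid has been lifted clear off the drum (z of lid in the frame of drum above 0.115 m), for 0.1 s.
3. the lid stands upright on the trivet, let go (horizontal distance between lid and mat below 0.03 m and z of lid in the frame of mat between 0.006 and 0.016 m and angle between lid's own z axis and vertical below 0.08 rad and contact force between the fingers and lid below 0.1 N and linear speed of lid below 0.03 m/s), for 0.3 s.
At the end, for the whole second after the job is handed in: The lid rests upright and released on the trivet, centres within 30 mm; every key that was in the drum stands in its own dock, within 12 mm of the socket's centre, its foot on the socket's floor (within 6 mm) and upright within 0.2 rad; all at rest (all of step 3 and horizontal distance between key_round and dock_round below 0.012 m and z of key_round in the frame of dock_round between 0.006 and 0.016 m and angle between each of key_round, key_square, key_tee, key_fork's own z axis and vertical below 0.2 rad and linear speed of each of key_round, key_square, key_tee, key_fork below 0.03 m/s and horizontal distance between key_square and dock_square below 0.012 m and z of key_square in the frame of dock_square between 0.006 and 0.016 m and horizontal distance between key_tee and dock_tee below 0.012 m and z of key_tee in the frame of dock_tee between 0.006 and 0.016 m and horizontal distance between key_fork and dock_fork below 0.012 m and z of key_fork in the frame of dock_fork between 0.006 and 0.016 m); the robot touches nothing.
It fails at once if a bystander (bowl, wedge, ring, bottle, cup, pot) is pushed aside more than 40 mm (distance of any of bowl, wedge, keyring, spray, cup, flowerpot from where it was at the start of the episode above 0.04 m).
Of key_round, key_square, key_tee, key_fork only 2 to 4 are there at a start; the rules pass over those that are not, and their reading is None.
At some moment in a run one of mat may be knocked a few centimetres aside while the robot is not near it.
It also fails if it takes over 210 s, if anything falls off the work surface, if the arm or the gripper's body presses on something with over 40 N, if the wrist force passes 120 N, or if a joint passes its speed limit or range.

## Working session

There is one attempt and no reset: what is moved stays moved. The work goes in short steps, Python scripts to look and compute and a tool call to move; the robot and the scene stay as the last step left them, time stands still between calls to the robot, and variables do not carry over. Pictures are saved under pics/ and viewed, at most 14 in all, crops included, and the job is handed in when it is done.

Besides the shell and the picture viewer there is one more tool, called after "Emit:" as name(argument=value, ...) on one line, values as JSON. move_arm: Moves the arm, as the interface text tells. Its arguments: {"type":"object","properties":{"moves":{"type":"array"},"grip_force":{"type":"number"}},"required":["moves"]}

```bash
ls; mkdir -p pics; cat > h.py <<'E'
from plant import *
import numpy as np, cv2
from scipy.spatial.transform import Rotation as R
def cam(name, st=None):
    p=camera_params(name)
    if name=="wrist":
        st=st or get_state()
        T=np.eye(4);T[:3,:3]=R.from_quat(st["tcp_rot"]).as_matrix();T[:3,3]=st["eef_pos"]
        M=T@np.array(p["tool_from_camera"]);Rw,c=M[:3,:3],M[:3,3]
    else:
        Rc=R.from_rotvec(p["rvec"]).as_matrix();Rw=Rc.T;c=-Rc.T@np.array(p["tvec"])
    return p,Rw,c
def ray(C,u,v):
    p,Rw,c=C
    x,y=(u-p["cx"])/p["fx"],(v-p["cy"])/p["fy"]
    X,Y=x,y
    for _ in range(20):
        s=1+p["k1"]*(X*X+Y*Y);X,Y=x/s,y/s
    return c,Rw@np.array([X,Y,1.])
def onz(C,u,v,z):
    c,d=ray(C,u,v);return c+d*(z-c[2])/d[2]
def proj(C,P):
    p,Rw,c=C
    q=Rw.T@(np.array(P)-c);X,Y=q[0]/q[2],q[1]/q[2];s=1+p["k1"]*(X*X+Y*Y)
    return np.array([p["fx"]*X*s+p["cx"],p["fy"]*Y*s+p["cy"]])
def snap(name,fn=None):
    C=cam(name);im=np.array(read_camera(name))
    if fn: cv2.imwrite("pics/"+fn,im[:,:,::-1])
    return C,im
E
python3 - <<'E'
from h import *
C,a=snap("scene");C2,b=snap("top")
cv2.imwrite("pics/a.png",np.hstack([a,b])[:,:,::-1]) if 0 else None
cv2.imwrite("pics/scene.png",cv2.resize(a,(800,600))[:,:,::-1]);cv2.imwrite("pics/top.png",cv2.resize(b,(800,600))[:,:,::-1])
cv2.imwrite("pics/top_raw.png",b[:,:,::-1]);cv2.imwrite("pics/scene_raw.png",a[:,:,::-1])
print(C[2],C2[2],get_state())
print(camera_params("wrist"))
E
```

```text
pics
[1.142543   0.334259   0.78699873] [0.37616658 0.00876637 1.09153174] {'time': 0.1, 'qpos': array([-1.38401403e+00,  2.87110656e-01,  1.57802913e+00, -1.81933678e-05,
        1.27858529e+00, -1.49985517e-01]), 'dq': array([-0.00092523, -0.00021017, -0.00270697, -0.00080494,  0.00086219,
       -0.00066352]), 'joint_efforts': array([ 8.85315822e-04, -4.07299519e+01, -2.93698078e+01, -1.16256342e-04,
        3.44609027e-03,  1.02950327e-05]), 'eef_pos': array([ 0.22296803, -0.63648601,  0.2300639 ]), 'tcp_rot': array([ 9.85855893e-01,  1.67591830e-01, -2.83222667e-05, -1.06587094e-03]), 'contact_force': array([0.11102497, 0.62727031, 0.06267273]), 'wrist_torque': array([-0.02796411, -0.03862449, -0.00819918]), 'finger_force': 0.0, 'opening': 0.9990348043100604}
{'fx': 327.90834723909865, 'fy': 327.90834723909865, 'cx': 262.57836885923, 'cy': 193.4042267322104, 'k1': -0.07996435654462214, 'tool_from_camera': array([[-3.97586504e-04, -9.47354112e-01, -3.20187488e-01,
         8.33582451e-02],
       [ 9.99999721e-01, -5.79250056e-04,  4.72125037e-04,
         5.28931932e-04],
       [-6.32738216e-04, -3.20187211e-01,  9.47354078e-01,
        -1.41390628e-01],
       [ 0.00000000e+00,  0.00000000e+00,  0.00000000e+00,
         1.00000000e+00]])}
```

View pics/scene.png

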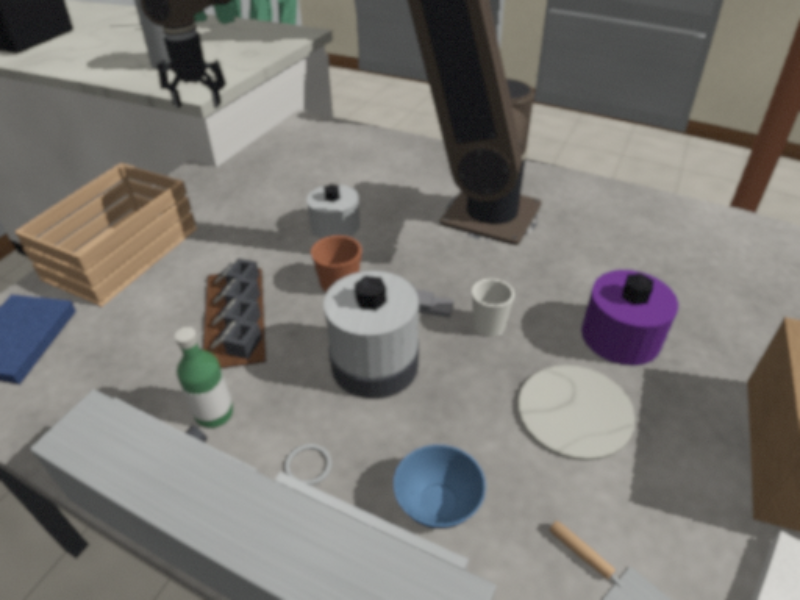

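View pics/top.png

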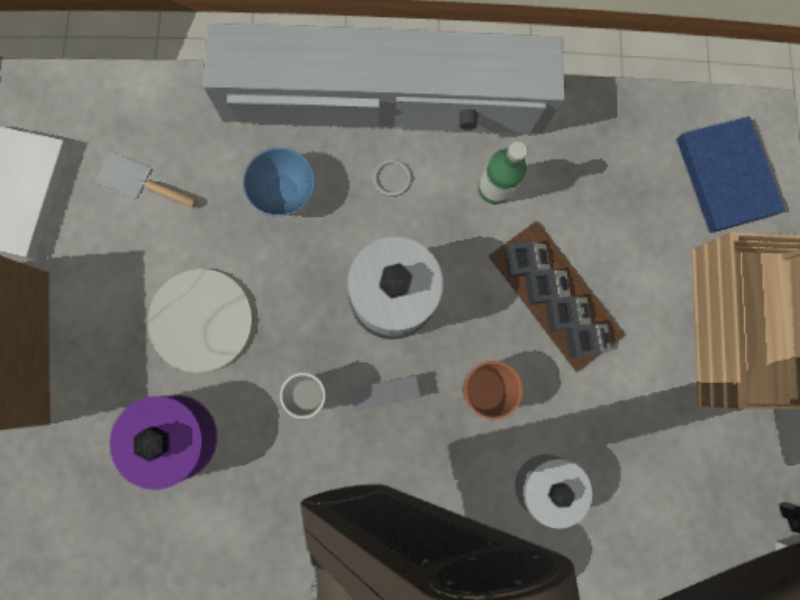

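The pictures show three lid-like things in the top view (800 px scale): large grey at (395,283), purple at (152,442) and small grey at (558,494). Purple is excluded and the large grey is the bigger of the other two, so it is the one meant. The trivet is at (200,320) and the rack at (557,297). I'll confirm in a crop and measure.

```bash
python3 - <<'E'
from h import *
b=cv2.imread("pics/top_raw.png");C=cam("top");S=512/800
crop=b[120:250,200:410];cv2.imwrite("pics/crop1.png",cv2.resize(crop,None,fx=3.8,fy=3.8,interpolation=cv2.INTER_CUBIC))
def rep(n,u,v,z): print(n,onz(C,u,v,z).round(3))
# grip hexagon: dark mask
g=b.max(axis=2).astype(int)
m=np.zeros(g.shape,np.uint8);m[160:200,235:270]=(g[160:200,235:270]<60)
ct=max(cv2.findContours(m,0,1)[0],key=cv2.contourArea);print(cv2.contourArea(ct))
Mo=cv2.moments(ct);rep("grip",Mo['m10']/Mo['m00'],Mo['m01']/Mo['m00'],.184)
h=np.array([onz(C,*p[0],.186)[:2] for p in cv2.approxPolyDP(ct,1.5,True)]);print(h.round(4))
ww=np.array([onz(C,*p[0],.186)[:2] for p in ct]);print(ww.max(0)-ww.min(0))
# trivet
hsv=cv2.cvtColor(b,cv2.COLOR_BGR2HSV)
m=np.zeros(g.shape,np.uint8);sub=b[160:250,85:175];m[160:250,85:175]=(sub.min(axis=2)>150)
m=cv2.morphologyEx(m,cv2.MORPH_CLOSE,np.ones((9,9)))
ct=max(cv2.findContours(m,0,1)[0],key=cv2.contourArea);e=np.array([onz(C,*p[0],.01)[:2] for p in ct],np.float32)
print("mat",cv2.minEnclosingCircle(e))
# lid
m=np.zeros(g.shape,np.uint8);sub=b[140:220,215:290];m[140:220,215:290]=(sub.min(axis=2)>125)
m=cv2.morphologyEx(m,cv2.MORPH_CLOSE,np.ones((15,15)))
ct=max(cv2.findContours(m,0,1)[0],key=cv2.contourArea);e=np.array([onz(C,*p[0],.152)[:2] for p in ct],np.float32)
print("lid",cv2.minEnclosingCircle(e))
for u,v in [(536,222),(490,257),(578,371),(624,332)]: rep("rackcorner",u*S,v*S,.008)
for u,v in [(521,258),(542,287),(563,313),(585,341)]: rep("dock",u*S,v*S,.046)
E
```

```text
279.0
grip [ 0.538 -0.023  0.184]
[[ 0.5623 -0.0295]
 [ 0.5567 -0.0055]
 [ 0.5249 -0.0015]
 [ 0.5132 -0.0161]
 [ 0.5186 -0.0376]
 [ 0.548  -0.0442]]
[0.04909823 0.04327   ]
mat ((0.4859064817428589, 0.3261844217777252), 0.09429570287466049)
lid ((0.5542090535163879, -0.0134096909314394), 0.12300583720207214)
rackcorner [ 0.688 -0.292  0.008]
rackcorner [ 0.617 -0.204  0.008]
rackcorner [ 0.409 -0.368  0.008]
rackcorner [ 0.483 -0.457  0.008]
dock [ 0.609 -0.253  0.046]
dock [ 0.557 -0.291  0.046]
dock [ 0.511 -0.329  0.046]
dock [ 0.462 -0.368  0.046]
```

View pics/crop1.png

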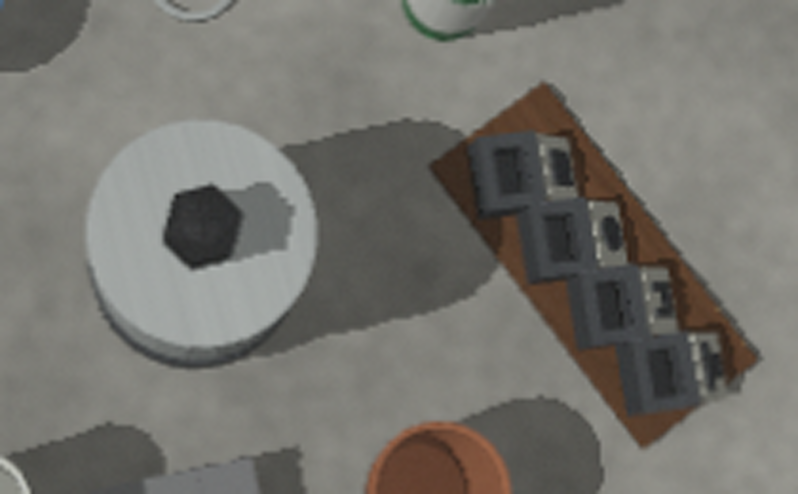

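The crop confirms the large grey lid with its black hexagon. The docks' labels, from far to near, look like square, round, fork, tee. Next I move to a point between the rack and the lid for a closer look.

Emit:
move_arm(moves=[[1,[0.021,-0.0137,-0.004],[0,0,0]],[1,[0.021,-0.0137,-0.004],[0,0,0]],[1,[0.021,-0.0137,-0.004],[0,0,0]],[1,[0.021,-0.0137,-0.004],[0,0,0]],[1,[0.021,-0.0137,-0.004],[0,0,0]],[1,[0.021,-0.0137,-0.004],[0,0,0]],[1,[0.021,-0.0137,-0.004],[0,0,0]],[1,[0.021,-0.0137,-0.004],[0,0,0]],[1,[0.021,-0.0137,-0.004],[0,0,0]],[1,[0.021,-0.0137,-0.004],[0,0,0]]], grip_force=60)

```text
time: 0.93
eef_pos: [0.3764, -0.437, 0.2709]
tcp_rot: [0.986, 0.168, -0.0, -0.001]
contact_force: [-0.1, 0.5, 0.7]
opening: 0.998
finger_force: 0.0
```

Emit:
move_arm(moves=[[1,[0.021,-0.0137,-0.004],[0,0,0]],[1,[0.021,-0.0137,-0.004],[0,0,0]],[1,[0.021,-0.0137,-0.004],[0,0,0]],[1,[0.021,-0.0137,-0.004],[0,0,0]],[1,[0.021,-0.0137,-0.004],[0,0,0]],[1,[0.021,-0.0137,-0.004],[0,0,0]],[1,[0.021,-0.0137,-0.004],[0,0,0]],[1,[0.021,-0.0137,-0.004],[0,0,0]],[1,[0.021,-0.0137,-0.004],[0,0,0]],[1,[0,0,0],[0,0,0]]])

```text
time: 1.77
eef_pos: [0.5156, -0.2564, 0.3078]
tcp_rot: [0.986, 0.17, 0.001, -0.0]
contact_force: [0.2, -0.2, 1.1]
opening: 1.004
finger_force: 0.0
```

```bash
python3 - <<'E'
from h import *
C,a=snap("wrist","w1_raw.png");print(get_state()["eef_pos"],C[2])
cv2.imwrite("pics/w1.png",cv2.resize(a,(800,600),interpolation=cv2.INTER_CUBIC)[:,:,::-1])
E
```

```text
[ 0.51452332 -0.25794311  0.30734134] [ 0.59412196 -0.22921885  0.44938808]
```

View pics/w1.png

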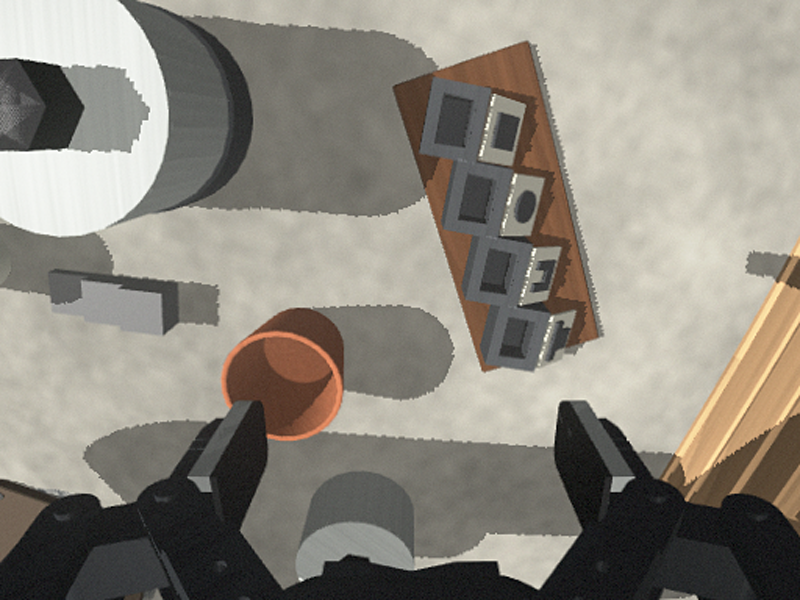

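The wrist view shows the docks from far to near: square label (500,130), round (525,205), fork (540,275), tee (555,335). I'll enlarge the docks for exact corners.

```bash
python3 - <<'E'
import cv2
b=cv2.imread("pics/w1_raw.png");c=b[40:240,250:390]
cv2.imwrite("pics/crop2.png",cv2.resize(c,None,fx=3,fy=3,interpolation=cv2.INTER_CUBIC)) if 0 else cv2.imwrite("pics/crop2.png",cv2.resize(c[:200],(420*1,600),interpolation=cv2.INTER_CUBIC))
E
```

```text
(no output)
```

View pics/crop2.png

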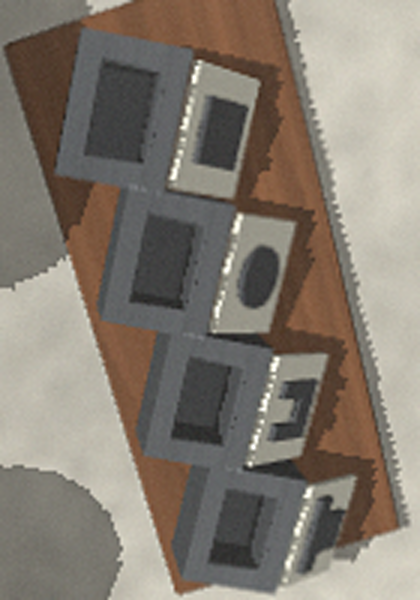

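```bash
cat > docks.py <<'E'
from h import *
Q=dict(square=[(102,58),(159,67),(148,137),(90,129)],round=[(143,214),(196,221),(184,308),(131,300)],fork=[(184,359),(237,366),(223,445),(172,437)],tee=[(223,491),(276,497),(258,571),(208,565)])
E
python3 - <<'E'
from docks import *
C=cam("wrist")
for k,q in Q.items():
    w=np.array([onz(C,u/3+250,v/3+40,.046)[:2] for u,v in q])
    ex=(w[1]+w[2]-w[0]-w[3])/2; ey=(w[0]+w[1]-w[2]-w[3])/2
    print(k,w.mean(0).round(4),"size",np.linalg.norm(ex).round(4),np.linalg.norm(ey).round(4),"xang",np.degrees(np.arctan2(ex[1],ex[0])).round(1),"yang",np.degrees(np.arctan2(ey[1],ey[0])).round(1))
E
```

```text
square [ 0.6163 -0.2586] size 0.0226 0.0266 xang -78.3 yang 11.1
round [ 0.5625 -0.296 ] size 0.0219 0.0352 xang -78.3 yang 13.6
fork [ 0.5131 -0.3342] size 0.0226 0.0347 xang -78.9 yang 13.3
tee [ 0.4636 -0.3728] size 0.0235 0.036 xang -77.8 yang 11.6
```

Emit:
move_arm(moves=[[1,[0.0101,-0.0215,0.002],[0,0,0]],[1,[0.0101,-0.0215,0.002],[0,0,0]],[1,[0.0101,-0.0215,0.002],[0,0,0]],[1,[0.0101,-0.0215,0.002],[0,0,0]],[1,[0.0101,-0.0215,0.002],[0,0,0]],[1,[0.0101,-0.0215,0.002],[0,0,0]],[1,[0.0101,-0.0215,0.002],[0,0,0]],[1,[0.0101,-0.0215,0.002],[0,0,0]],[1,[0.0101,-0.0215,0.002],[0,0,0]],[1,[0.0101,-0.0215,0.002],[0,0,0]]])

```text
time: 2.65
eef_pos: [0.5374, -0.0232, 0.2866]
tcp_rot: [0.986, 0.167, -0.001, 0.0]
contact_force: [1.3, 0.3, -0.3]
opening: 1.003
finger_force: 0.0
```

Emit:
move_arm(moves=[[1,[0,0,0],[0,0,-0.09]],[1,[0,0,0],[0,0,-0.09]],[1,[0,0,0],[0,0,-0.09]],[1,[0,0,0],[0,0,-0.09]],[1,[0,0,0],[0,0,-0.09]],[1,[0,0,0],[0,0,0]],[1,[0,0,0],[0,0,0]],[1,[0,0,0],[0,0,0]],[1,[0,0,0],[0,0,0]],[1,[0,0,0],[0,0,0]]])

```text
time: 3.48
eef_pos: [0.5379, -0.0234, 0.2872]
tcp_rot: [0.924, 0.383, -0.0, -0.0]
contact_force: [-0.2, 0.6, 0.7]
opening: 1.003
finger_force: 0.0
```

```bash
python3 - <<'E'
from h import *
C,a=snap("wrist","w2_raw.png");s=get_state();print(s["eef_pos"],s["qpos"])
y=R.from_quat(s["tcp_rot"]).as_matrix()[:,1];print("ydir",np.degrees(np.arctan2(y[1],y[0])))
cv2.imwrite("pics/w2.png",cv2.resize(a,(800,600),interpolation=cv2.INTER_CUBIC)[:,:,::-1])
E
```

```text
[ 0.53789838 -0.02335102  0.28729284] [-2.31890561e-01 -5.66371746e-02  1.84916047e+00 -3.01070523e-05
  1.34911071e+00  5.52920165e-01]
ydir -44.96596303668151
```

View pics/w2.png

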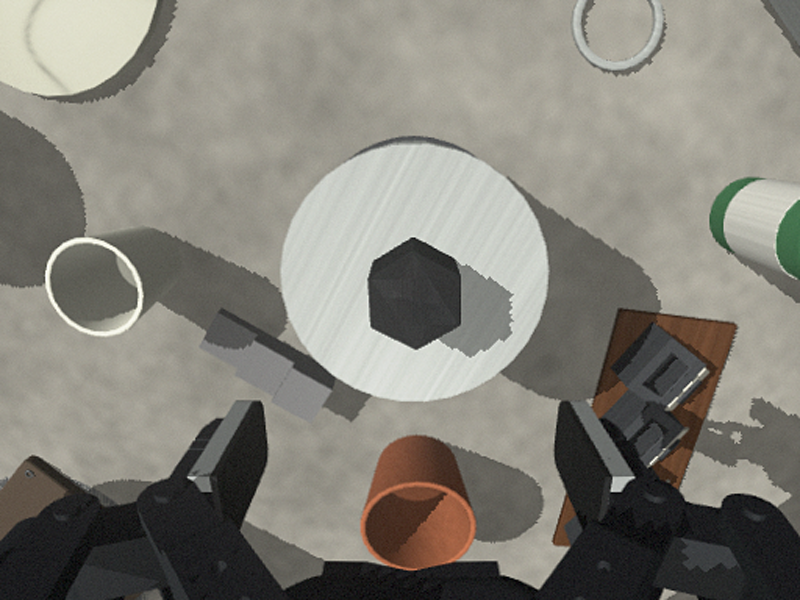

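The hexagon is centred at about (414,293) and its flats face along the finger line, so the grip is already nearly aligned. I'll compute the exact offset.

```bash
python3 - <<'E'
from h import *
b=cv2.imread("pics/w2_raw.png");C=cam("wrist");s=get_state();g=b.max(axis=2)
m=np.zeros(g.shape,np.uint8);m[140:235,215:330]=g[140:235,215:330]<70
ct=max(cv2.findContours(m,0,1)[0],key=cv2.contourArea)
Rt=R.from_quat(s["tcp_rot"]).as_matrix()
ap=cv2.approxPolyDP(ct,3,True)[:,0];print(ap.tolist())
w=np.array([Rt.T@(onz(C,*p,.186)-s["eef_pos"]) for p in ap])
print((w*1000).round(1),"centre",(w.mean(0)*1000).round(1))
m2=np.zeros(g.shape,np.uint8);m2[80:262,175:355]=b[80:262,175:355].min(axis=2)>175
m2=cv2.morphologyEx(m2,cv2.MORPH_CLOSE,np.ones((7,7)))
ct=max(cv2.findContours(m2,0,1)[0],key=cv2.contourArea);h=cv2.convexHull(ct)[:,0]
w=np.array([onz(C,*p,.152)[:2] for p in h],np.float32);print("lid top",cv2.minEnclosingCircle(w), cv2.fitEllipse(w))
E
```

```text
[[263, 152], [239, 167], [236, 187], [238, 209], [267, 222], [294, 207], [294, 176], [288, 164]]
[[ 33.7   1.3 101.3]
 [ 22.2 -17.  101.3]
 [  6.2 -19.7 101.3]
 [-12.1 -18.6 101.3]
 [-23.4   4.5 101.3]
 [-10.5  25.9 101.3]
 [ 15.   25.1 101.3]
 [ 24.5  20.3 101.3]] centre [  7.    2.8 101.3]
lid top ((0.5407087802886963, -0.024558499455451965), 0.07571064680814743) ((0.5407854914665222, -0.024568332359194756), (0.1505517065525055, 0.15086670219898224), 134.51986694335938)
```

Emit:
move_arm(moves=[[1,[0.0011,0.0028,0.0186],[0,0,0]],[1,[0,0,0.0186],[0,0,0]],[1,[0,0,0.0186],[0,0,0]],[1,[0,0,0.0186],[0,0,0]],[1,[0,0,0.0186],[0,0,0]],[1,[0,0,0.0186],[0,0,0]],[1,[0,0,0.0186],[0,0,0]],[1,[0,0,0],[0,0,0]],[0,[0,0,0],[0,0,0]],[0,[0,0,0],[0,0,0]]], grip_force=80)

```text
time: 4.37
eef_pos: [0.5414, -0.0246, 0.1583]
tcp_rot: [0.924, 0.383, 0.001, 0.0]
contact_force: [-0.1, -0.4, -0.5]
opening: 0.748
finger_force: 0.0
```

Emit:
move_arm(moves=[[0,[0,0,0],[0,0,0]],[0,[0,0,0],[0,0,0]],[0,[0,0,0],[0,0,0]],[0,[0,0,0],[0,0,0]],[0,[0,0,0],[0,0,0]],[0,[0,0,0],[0,0,0]],[0,[0,0,-0.0003],[0,0,-0.06]],[0,[0,0,-0.0004],[0,0,-0.06]],[0,[0,0,-0.0003],[0,0,-0.06]],[0,[0,0,0],[0,0,0]]])

```text
time: 5.2
eef_pos: [0.5422, -0.0253, 0.1599]
tcp_rot: [0.885, 0.466, 0.002, 0.002]
contact_force: [1.5, -0.4, 5.7]
opening: 0.525
finger_force: 82.5
```

```bash
python3 - <<'E'
from h import *
s=get_state()
for k in ["eef_pos","qpos","contact_force","wrist_torque","opening","finger_force"]: print(k,np.round(s[k],4))
E
```

```text
eef_pos [ 0.5422 -0.0253  0.1599]
qpos [-2.3320e-01  6.4700e-02  1.9672e+00 -1.0000e-03  1.1049e+00  3.6950e-01]
contact_force [ 1.5485 -0.4318  5.7134]
wrist_torque [-0.1434 -0.3591  0.2028]
opening 0.5249
finger_force 82.5152
```

Emit:
move_arm(moves=[[0,[0,0,-0.0007],[0,0,-0.119]],[0,[0,0,-0.0007],[0,0,-0.119]],[0,[0,0,-0.0007],[0,0,-0.119]],[0,[0,0,-0.0007],[0,0,-0.119]],[0,[0,0,-0.0007],[0,0,-0.119]],[0,[0,0,-0.0007],[0,0,-0.119]],[0,[0,0,-0.0007],[0,0,-0.119]],[0,[0,0,-0.0007],[0,0,-0.119]],[0,[0,0,-0.0007],[0,0,-0.119]],[0,[0,0,0],[0,0,0]]])

```text
time: 6.03
eef_pos: [0.5418, -0.0243, 0.166]
tcp_rot: [0.523, 0.852, 0.001, 0.001]
contact_force: [0.1, 0.4, 7.1]
opening: 0.527
finger_force: 83.9
```

Emit:
move_arm(moves=[[0,[0,0,-0.0007],[0,0,-0.119]],[0,[0,0,-0.0007],[0,0,-0.119]],[0,[0,0,-0.0007],[0,0,-0.119]],[0,[0,0,-0.0007],[0,0,-0.119]],[0,[0,0,-0.0007],[0,0,-0.119]],[0,[0,0,-0.0007],[0,0,-0.119]],[0,[0,0,-0.0007],[0,0,-0.119]],[0,[0,0,0],[0,0,0]],[0,[0,0,0],[0,0,0]],[0,[0,0,0],[0,0,0]]])

```text
time: 6.87
eef_pos: [0.5408, -0.0241, 0.171]
tcp_rot: [0.136, 0.991, 0.0, -0.0]
contact_force: [-1.2, 0.2, 7.5]
opening: 0.526
finger_force: 83.8
```

```bash
python3 - <<'E'
from h import *
s=get_state()
for k in ["eef_pos","qpos","contact_force","wrist_torque","opening","finger_force"]: print(k,np.round(s[k],4))
E
```

```text
eef_pos [ 0.5408 -0.0241  0.171 ]
qpos [-2.3240e-01  5.1300e-02  1.9595e+00  9.0000e-04  1.1312e+00 -1.5300e+00]
contact_force [-1.1742  0.2068  7.4922]
wrist_torque [ 0.5647  0.4308 -0.1541]
opening 0.5262
finger_force 83.7704
```

Emit:
move_arm(moves=[[1,[0,0,0],[0,0,0]],[1,[0,0,0],[0,0,0]],[1,[0,0,0],[0,0,0]],[1,[0,0,0],[0,0,0]],[1,[0,0,0],[0,0,0]],[1,[0,0,0],[0,0,0.11]],[1,[0,0,0],[0,0,0.119]],[1,[0,0,0],[0,0,0.119]],[1,[0,0,0],[0,0,0.119]],[1,[0,0,0],[0,0,0.119]]])

```text
time: 7.7
eef_pos: [0.5405, -0.0244, 0.169]
tcp_rot: [0.418, 0.908, -0.0, -0.0]
contact_force: [1.0, 0.3, -0.9]
opening: 1.0
finger_force: 0.0
```

Emit:
move_arm(moves=[[1,[0,0,0],[0,0,0.119]],[1,[0,0,0],[0,0,0.119]],[1,[0,0,0],[0,0,0.119]],[1,[0,0,0],[0,0,0.119]],[1,[0,0,0],[0,0,0.119]],[1,[0,0,0],[0,0,0.119]],[1,[0,0,0],[0,0,0.119]],[1,[0,0,0],[0,0,0.119]],[1,[0,0,0],[0,0,0.119]],[1,[0,0,0],[0,0,0.119]]])

```text
time: 8.53
eef_pos: [0.5405, -0.0244, 0.169]
tcp_rot: [0.855, 0.518, -0.0, -0.0]
contact_force: [-0.0, -0.6, -1.0]
opening: 0.999
finger_force: 0.0
```

Emit:
move_arm(moves=[[1,[0,0,0],[0,0,0.119]],[1,[0,0,0],[0,0,0.119]],[1,[0,0,0],[0,0,0.075]],[0,[0,0,0],[0,0,0]],[0,[0,0,0],[0,0,0]],[0,[0,0,0],[0,0,0]],[0,[0,0,0],[0,0,0]],[0,[0,0,0],[0,0,0]],[0,[0,0,0],[0,0,0]],[0,[0,0,0],[0,0,0]]])

```text
time: 9.37
eef_pos: [0.5409, -0.0245, 0.1696]
tcp_rot: [0.925, 0.381, 0.0, 0.0]
contact_force: [0.4, -1.0, 1.8]
opening: 0.526
finger_force: 81.6
```

```bash
python3 - <<'E'
from h import *
s=get_state()
for k in ["eef_pos","qpos","contact_force","wrist_torque","opening","finger_force"]: print(k,np.round(s[k],4))
C,a=snap("wrist","w3_raw.png")
cv2.imwrite("pics/w3.png",a[:,:,::-1])
E
```

```text
eef_pos [ 0.5409 -0.0245  0.1696]
qpos [-2.3270e-01  5.2600e-02  1.9607e+00 -1.0000e-04  1.1276e+00  5.5600e-01]
contact_force [ 0.4263 -0.9771  1.8293]
wrist_torque [0.0293 0.0192 0.0491]
opening 0.5256
finger_force 81.5908
```

View pics/w3.png

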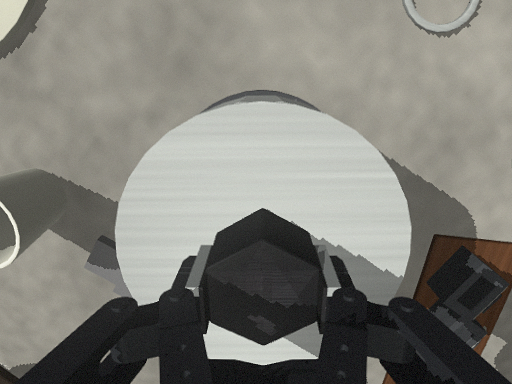

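The brushing on the lid's top has turned from diagonal to level and the fingers sit squarely on the flats at (262,280), so the lid followed the first twist. Now the second twist.

Emit:
move_arm(moves=[[0,[0,0,-0.0007],[0,0,-0.119]],[0,[0,0,-0.0007],[0,0,-0.119]],[0,[0,0,-0.0007],[0,0,-0.119]],[0,[0,0,-0.0007],[0,0,-0.119]],[0,[0,0,-0.0007],[0,0,-0.119]],[0,[0,0,-0.0007],[0,0,-0.119]],[0,[0,0,-0.0007],[0,0,-0.119]],[0,[0,0,-0.0007],[0,0,-0.119]],[0,[0,0,-0.0007],[0,0,-0.119]],[0,[0,0,0],[0,0,0]]])

```text
time: 10.25
eef_pos: [0.5406, -0.0243, 0.1758]
tcp_rot: [0.6, 0.8, -0.0, -0.0]
contact_force: [0.6, -0.5, 1.9]
opening: 0.523
finger_force: 82.4
```

Emit:
move_arm(moves=[[0,[0,0,-0.0007],[0,0,-0.119]],[0,[0,0,-0.0007],[0,0,-0.119]],[0,[0,0,-0.0007],[0,0,-0.119]],[0,[0,0,-0.0007],[0,0,-0.119]],[0,[0,0,-0.0007],[0,0,-0.119]],[0,[0,0,-0.0007],[0,0,-0.119]],[0,[0,0,-0.0007],[0,0,-0.119]],[0,[0,0,-0.0007],[0,0,-0.119]],[0,[0,0,-0.0004],[0,0,-0.07]],[0,[0,0,0],[0,0,0]]])

```text
time: 11.08
eef_pos: [0.5406, -0.0245, 0.1816]
tcp_rot: [0.133, 0.991, -0.0, -0.0]
contact_force: [-1.4, 0.1, 1.5]
opening: 0.523
finger_force: 82.5
```

Emit:
move_arm(moves=[[1,[0,0,0],[0,0,0]],[1,[0,0,0],[0,0,0]],[1,[0,0,0],[0,0,0]],[1,[0,0,0],[0,0,0]],[1,[0,0,0],[0,0,0]],[1,[0,0,0],[0,0,0.11]],[1,[0,0,0],[0,0,0.119]],[1,[0,0,0],[0,0,0.119]],[1,[0,0,0],[0,0,0.119]],[1,[0,0,0],[0,0,0.119]]])

```text
time: 11.92
eef_pos: [0.5407, -0.0244, 0.1816]
tcp_rot: [0.417, 0.909, 0.0, -0.0]
contact_force: [0.2, 0.4, -0.0]
opening: 0.997
finger_force: 0.0
```

Emit:
move_arm(moves=[[1,[0,0,0],[0,0,0.119]],[1,[0,0,0],[0,0,0.119]],[1,[0,0,0],[0,0,0.119]],[1,[0,0,0],[0,0,0.119]],[1,[0,0,0],[0,0,0.119]],[1,[0,0,0],[0,0,0.119]],[1,[0,0,0],[0,0,0.119]],[1,[0,0,0],[0,0,0.119]],[1,[0,0,0],[0,0,0.119]],[1,[0,0,0],[0,0,0.119]]])

```text
time: 12.75
eef_pos: [0.5407, -0.0244, 0.1816]
tcp_rot: [0.855, 0.519, 0.0, -0.0]
contact_force: [-0.2, 0.1, 0.2]
opening: 1.0
finger_force: 0.0
```

Emit:
move_arm(moves=[[1,[0,0,0],[0,0,0.119]],[1,[0,0,0],[0,0,0.119]],[1,[0,0,0],[0,0,0.08]],[0,[0,0,0],[0,0,0]],[0,[0,0,0],[0,0,0]],[0,[0,0,0],[0,0,0]],[0,[0,0,0],[0,0,0]],[0,[0,0,0],[0,0,0]],[0,[0,0,0],[0,0,0]],[0,[0,0,0],[0,0,0]]])

```text
time: 13.58
eef_pos: [0.5409, -0.0245, 0.182]
tcp_rot: [0.925, 0.381, 0.0, 0.0]
contact_force: [0.4, -0.7, 1.8]
opening: 0.524
finger_force: 82.0
```

Emit:
move_arm(moves=[[0,[0,0,-0.0007],[0,0,-0.119]],[0,[0,0,-0.0007],[0,0,-0.119]],[0,[0,0,-0.0007],[0,0,-0.119]],[0,[0,0,-0.0007],[0,0,-0.119]],[0,[0,0,-0.0007],[0,0,-0.119]],[0,[0,0,-0.0007],[0,0,-0.119]],[0,[0,0,-0.0007],[0,0,-0.119]],[0,[0,0,-0.0007],[0,0,-0.119]],[0,[0,0,-0.0007],[0,0,-0.119]],[0,[0,0,0],[0,0,0]]])

```text
time: 14.42
eef_pos: [0.5406, -0.0244, 0.1881]
tcp_rot: [0.6, 0.8, -0.0, -0.0]
contact_force: [-1.0, -0.9, 1.6]
opening: 0.527
finger_force: 82.4
```

Emit:
move_arm(moves=[[0,[0,0,-0.0005],[0,0,0]],[0,[0,0,-0.0005],[0,0,0]],[0,[0,0,-0.001],[0,0,0]],[0,[0,0,-0.001],[0,0,0]],[0,[0,0,-0.001],[0,0,0]],[0,[0,0,0],[0,0,0]],[0,[0,0,0],[0,0,0]],[0,[0,0,0],[0,0,0]],[0,[0,0,0],[0,0,0]],[0,[0,0,0],[0,0,0]]])

```text
time: 15.25
eef_pos: [0.5406, -0.0244, 0.1918]
tcp_rot: [0.601, 0.799, -0.0, -0.0]
contact_force: [0.9, 0.3, -4.4]
opening: 0.526
finger_force: 81.9
```

The reading of −4.4 N is the lid's own weight, so it is free. Lift it straight up and re-measure the trivet.

Emit:
move_arm(moves=[[0,[0,0,-0.008],[0,0,0]],[0,[0,0,-0.012],[0,0,0]],[0,[0,0,-0.013],[0,0,0]],[0,[0,0,-0.014],[0,0,0]],[0,[0,0,-0.014],[0,0,0]],[0,[0,0,-0.014],[0,0,0]],[0,[0,0,-0.014],[0,0,0]],[0,[0,0,-0.014],[0,0,0]],[0,[0,0,-0.012],[0,0,0]],[0,[0,0,0],[0,0,0]]])

```text
time: 16.08
eef_pos: [0.5423, -0.0248, 0.3121]
tcp_rot: [0.601, 0.799, 0.002, 0.004]
contact_force: [1.0, -0.2, -2.6]
opening: 0.528
finger_force: 82.1
```

```bash
cat > mat.py <<'E'
from h import *
def mat(b,C):
    m=np.zeros(b.shape[:2],np.uint8);sub=b[140:270,60:200];m[140:270,60:200]=(sub.min(axis=2)>150)
    m=cv2.morphologyEx(m,cv2.MORPH_OPEN,np.ones((3,3)));m=cv2.morphologyEx(m,cv2.MORPH_CLOSE,np.ones((9,9)))
    ct=max(cv2.findContours(m,0,1)[0],key=cv2.contourArea);e=np.array([onz(C,*p[0],.01)[:2] for p in ct],np.float32)
    return cv2.minEnclosingCircle(e)
E
python3 - <<'E'
from mat import *
C,a=snap("top");s=get_state();print(mat(a,C),s["eef_pos"],s["contact_force"])
M=R.from_quat(s["tcp_rot"]).as_matrix();print(M.round(3),s["qpos"])
E
```

```text
((0.5497031211853027, 0.3931514322757721), 0.1854914128780365) [ 0.54170539 -0.02464986  0.31000228] [-0.11066831 -0.46852818 -3.96602869]
[[-0.277  0.961  0.005]
 [ 0.961  0.277 -0.001]
 [-0.003  0.005 -1.   ]] [-2.32637544e-01 -6.33407221e-02  1.81476508e+00  6.26876408e-06
  1.38474687e+00 -5.13641458e-01]
```

```bash
sed -i 's/140:270,60:200/165:250,85:185/g' mat.py; python3 - <<'E'
from mat import *
C,a=snap("top","top2.png");print(mat(a,C))
g=cv2.GaussianBlur(cv2.cvtColor(a,cv2.COLOR_RGB2GRAY),(5,5),1)[120:290,40:240]
for c in cv2.HoughCircles(g,cv2.HOUGH_GRADIENT,1,20,param1=80,param2=18,minRadius=29,maxRadius=38)[0][:4]:
    print(c, onz(C,c[0]+40,c[1]+120,.01))
E
```

```text
((0.5125543475151062, 0.34109145402908325), 0.12424105405807495)
[87.5 84.5 33. ] [0.48606577 0.3247498  0.01      ]
[ 59.5 162.5  29.3] [0.26667386 0.39031439 0.01      ]
```

Emit:
move_arm(moves=[[0,[0.01,0.0012,0],[0,0,0]],[0,[0.0176,0.0022,0],[0,0,0]],[0,[0.0192,0.0024,0],[0,0,0]],[0,[0.0192,0.0024,0],[0,0,0]],[0,[0.0192,0.0024,0],[0,0,0]],[0,[0.0192,0.0024,0],[0,0,0]],[0,[0.0192,0.0024,0],[0,0,0]],[0,[0.0192,0.0024,0],[0,0,0]],[0,[0.0192,0.0024,0],[0,0,0]],[0,[0.0192,0.0024,0],[0,0,0]]])

```text
time: 17.02
eef_pos: [0.5109, 0.1575, 0.3053]
tcp_rot: [0.601, 0.799, -0.001, -0.001]
contact_force: [0.8, 0.1, -4.7]
opening: 0.524
finger_force: 82.1
```

Emit:
move_arm(moves=[[0,[0.0192,0.0024,0],[0,0,0]],[0,[0.0192,0.0024,0],[0,0,0]],[0,[0.0192,0.0024,0],[0,0,0]],[0,[0.0192,0.0024,0],[0,0,0]],[0,[0.0192,0.0024,0],[0,0,0]],[0,[0.0192,0.0024,0],[0,0,0]],[0,[0.0192,0.0024,0],[0,0,0]],[0,[0.0192,0.0024,0],[0,0,0]],[0,[0.0164,0.0016,0],[0,0,0]],[0,[0,0,0],[0,0,0]]])

```text
time: 17.85
eef_pos: [0.483, 0.3279, 0.3051]
tcp_rot: [0.6, 0.8, -0.001, -0.002]
contact_force: [0.1, -0.4, -5.1]
opening: 0.523
finger_force: 82.1
```

```bash
python3 - <<'E'
from h import *
s=get_state();print(s["eef_pos"],s["contact_force"])
C,a=snap("scene","scene2.png");C2,b=snap("top","top3.png");print(proj(C,[.486,.3255,.01]),proj(C2,[.486,.3255,.01]))
cv2.imwrite("pics/v2.png",cv2.resize(np.hstack([a[150:350,250:450],b[110:310,30:230]]),(800,400))[:,:,::-1])
E
```

```text
[0.48300191 0.32790304 0.305119  ] [ 0.06292197 -0.38686844 -5.12400595]
[369.60168549 260.2322278 ] [127.23486966 204.51599166]
```

View pics/v2.png

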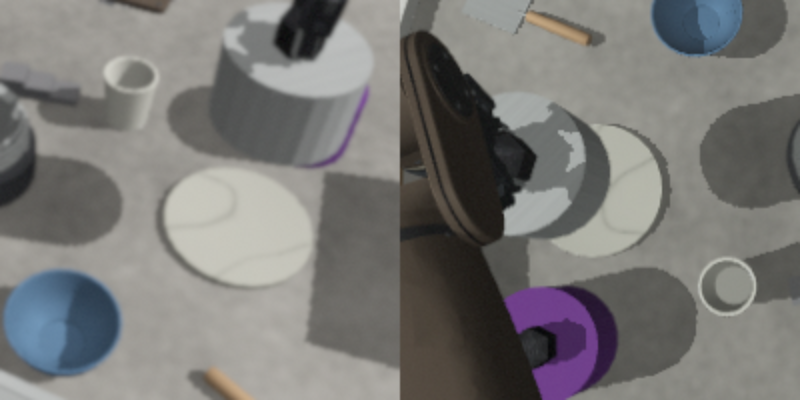

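The trivet centre in the scene view is at about (369,263), against a predicted (370,260), so it hasn't moved. Lowering the lid.

Emit:
move_arm(moves=[[0,[-0.003,0.002,0.019],[0,0,0]],[0,[0,0,0.02],[0,0,0]],[0,[0,0,0.02],[0,0,0]],[0,[0,0,0.02],[0,0,0]],[0,[0,0,0.02],[0,0,0]],[0,[0,0,0.02],[0,0,0]],[0,[0,0,0.02],[0,0,0]],[0,[0,0,0.02],[0,0,0]],[0,[0,0,0.016],[0,0,0]],[0,[0,0,0],[0,0,0]]])

```text
time: 18.78
eef_pos: [0.4848, 0.3205, 0.1269]
tcp_rot: [0.602, 0.799, -0.004, -0.002]
contact_force: [-0.5, -0.2, -3.9]
opening: 0.526
finger_force: 82.4
```

Emit:
move_arm(moves=[[0,[0,0,0.001],[0,0,0]],[0,[0,0,0.001],[0,0,0]],[0,[0,0,0.001],[0,0,0]],[0,[0,0,0.001],[0,0,0]],[0,[0,0,0.001],[0,0,0]],[0,[0,0,0.001],[0,0,0]],[0,[0,0,0],[0,0,0]],[0,[0,0,0],[0,0,0]],[0,[0,0,0],[0,0,0]],[0,[0,0,0],[0,0,0]]])

```text
time: 19.62
eef_pos: [0.4878, 0.3227, 0.126]
tcp_rot: [0.601, 0.799, 0.0, 0.0]
contact_force: [-0.4, -0.3, -3.6]
opening: 0.524
finger_force: 82.4
```

Emit:
move_arm(moves=[[0,[0,0,0.001],[0,0,0]],[0,[0,0,0.001],[0,0,0]],[0,[0,0,0.001],[0,0,0]],[0,[0,0,0.001],[0,0,0]],[0,[0,0,0.001],[0,0,0]],[0,[0,0,0.001],[0,0,0]],[0,[0,0,0.001],[0,0,0]],[0,[0,0,0],[0,0,0]],[0,[0,0,0],[0,0,0]],[0,[0,0,0],[0,0,0]]])

```text
time: 20.45
eef_pos: [0.4878, 0.3227, 0.119]
tcp_rot: [0.601, 0.799, 0.0, 0.0]
contact_force: [0.8, -0.0, -3.5]
opening: 0.527
finger_force: 82.4
```

Emit:
move_arm(moves=[[0,[0,0,0.001],[0,0,0]],[0,[0,0,0.001],[0,0,0]],[0,[0,0,0.001],[0,0,0]],[0,[0,0,0],[0,0,0]],[0,[0,0,0],[0,0,0]],[0,[0,0,0],[0,0,0]],[0,[0,0,0],[0,0,0]],[0,[0,0,0],[0,0,0]],[0,[0,0,0],[0,0,0]],[0,[0,0,0],[0,0,0]]])

```text
time: 21.28
eef_pos: [0.4877, 0.3227, 0.116]
tcp_rot: [0.601, 0.799, 0.0, 0.0]
contact_force: [0.2, -0.2, -4.1]
opening: 0.523
finger_force: 82.4
```

Emit:
move_arm(moves=[[0,[0,0,0.001],[0,0,0]],[0,[0,0,0],[0,0,0]],[0,[0,0,0.001],[0,0,0]],[0,[0,0,0],[0,0,0]],[0,[0,0,0.001],[0,0,0]],[0,[0,0,0],[0,0,0]],[0,[0,0,0.001],[0,0,0]],[0,[0,0,0],[0,0,0]],[0,[0,0,0],[0,0,0]],[0,[0,0,0],[0,0,0]]])

```text
time: 22.12
eef_pos: [0.488, 0.3225, 0.1144]
tcp_rot: [0.601, 0.799, -0.0, 0.0]
contact_force: [-5.1, -3.8, 9.0]
opening: 0.522
finger_force: 84.1
```

The lid is on the trivet. Release it and rise.

Emit:
move_arm(moves=[[0,[0,0,-0.001],[0,0,0]],[0,[0,0,0],[0,0,0]],[1,[0,0,0],[0,0,0]],[1,[0,0,0],[0,0,0]],[1,[0,0,0],[0,0,0]],[1,[0,0,0],[0,0,0]],[1,[0,0,0],[0,0,0]],[1,[0,0,0],[0,0,0]],[1,[0,0,0],[0,0,0]],[1,[0,0,0],[0,0,0]]])

```text
time: 22.95
eef_pos: [0.4877, 0.3227, 0.1128]
tcp_rot: [0.601, 0.799, -0.0, -0.0]
contact_force: [0.1, -0.5, 0.6]
opening: 0.999
finger_force: 0.0
```

Emit:
move_arm(moves=[[1,[0,0,-0.01],[0,0,0]],[1,[0,0,-0.015],[0,0,0]],[1,[0,0,-0.02],[0,0,0]],[1,[0,0,-0.02],[0,0,0]],[1,[0,0,-0.02],[0,0,0]],[1,[0,0,-0.02],[0,0,0]],[1,[0,0,-0.02],[0,0,0]],[1,[0,0,-0.02],[0,0,0]],[1,[0,0,-0.02],[0,0,0]],[1,[0,0,-0.02],[0,0,0]]])

```text
time: 23.78
eef_pos: [0.4876, 0.3227, 0.2999]
tcp_rot: [0.601, 0.799, 0.0, 0.0]
contact_force: [0.7, 0.1, -0.2]
opening: 0.998
finger_force: 0.0
```

```bash
python3 - <<'E'
from h import *
C,a=snap("scene");C2,b=snap("top","top4.png");s=get_state();print(s["eef_pos"],s["qpos"])
cv2.imwrite("pics/v3.png",np.hstack([cv2.resize(a[150:350,200:400],(400,400)),cv2.resize(b[140:240,200:300],(400,400),interpolation=cv2.INTER_CUBIC)])[:,:,::-1])
M=R.from_quat(s["tcp_rot"]).as_matrix();print(M.round(3))
E
```

```text
[0.48942441 0.32352066 0.30355064] [4.11212932e-01 4.00060692e-02 1.72393433e+00 7.15512152e-05
 1.36833037e+00 1.30078821e-01]
[[-0.277  0.961  0.009]
 [ 0.961  0.277  0.004]
 [ 0.001  0.009 -1.   ]]
```

View pics/v3.png

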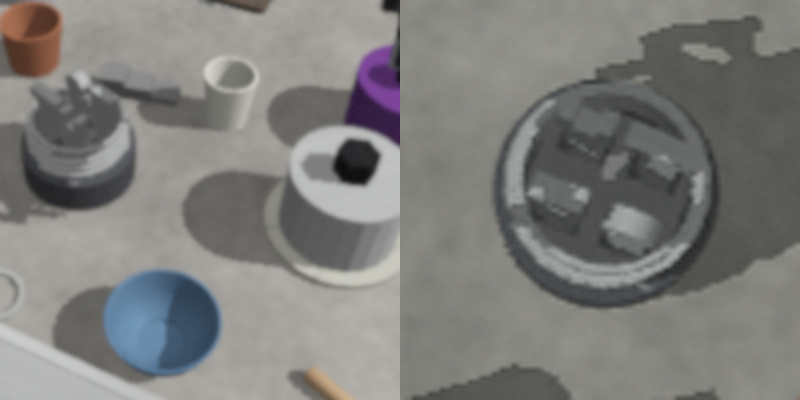

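The lid stands on the trivet and the drum holds four keys. I move over the drum to look from close by.

Emit:
move_arm(moves=[[1,[-0.0174,-0.0023,0],[0,0,0]],[1,[-0.0174,-0.0023,0],[0,0,0]],[1,[-0.0174,-0.0023,0],[0,0,0]],[1,[-0.0174,-0.0023,0],[0,0,0]],[1,[-0.0174,-0.0023,0],[0,0,0]],[1,[-0.0174,-0.0023,0],[0,0,0]],[1,[-0.0174,-0.0023,0],[0,0,0]],[1,[-0.0174,-0.0023,0],[0,0,0]],[1,[-0.0174,-0.0023,0],[0,0,0]],[1,[-0.0174,-0.0023,0],[0,0,0]]])

```text
time: 24.72
eef_pos: [0.5134, 0.1483, 0.2968]
tcp_rot: [0.601, 0.799, -0.001, -0.001]
contact_force: [0.1, -0.2, 0.4]
opening: 1.002
finger_force: 0.0
```

Emit:
move_arm(moves=[[1,[-0.0174,-0.0023,0],[0,0,0]],[1,[-0.0174,-0.0023,0],[0,0,0]],[1,[-0.0174,-0.0023,0],[0,0,0]],[1,[-0.0174,-0.0023,0],[0,0,0]],[1,[-0.0174,-0.0023,0],[0,0,0]],[1,[-0.0174,-0.0023,0],[0,0,0]],[1,[-0.0174,-0.0023,0],[0,0,0]],[1,[-0.0174,-0.0023,0],[0,0,0]],[1,[-0.0174,-0.0023,0],[0,0,0]],[1,[-0.0174,-0.0023,0],[0,0,0]]])

```text
time: 25.55
eef_pos: [0.5396, -0.0251, 0.2968]
tcp_rot: [0.601, 0.799, -0.0, -0.001]
contact_force: [-0.1, 0.2, -0.3]
opening: 1.003
finger_force: 0.0
```

Emit:
move_arm(moves=[[1,[0,0,0],[0,0,0]],[1,[0,0,0],[0,0,0]],[1,[0,0,0],[0,0,0]],[1,[0,0,0],[0,0,0]],[1,[0,0,0],[0,0,0]],[1,[0,0,0],[0,0,0]],[1,[0,0,0],[0,0,0]],[1,[0,0,0],[0,0,0]],[1,[0,0,0],[0,0,0]],[1,[0,0,0],[0,0,0]]])

```text
time: 26.38
eef_pos: [0.5401, -0.0243, 0.298]
tcp_rot: [0.601, 0.799, 0.0, 0.0]
contact_force: [0.1, 0.2, -0.0]
opening: 1.003
finger_force: 0.0
```

```bash
python3 - <<'E'
from h import *
C,a=snap("wrist","w4_raw.png");s=get_state();print(s["eef_pos"],s["qpos"])
y=R.from_quat(s["tcp_rot"]).as_matrix()[:,1];print("ydir",np.degrees(np.arctan2(y[1],y[0])))
c=proj(C,[.5407,-.0245,.098]);print(c);u,v=int(c[0])-100,int(c[1])-75
import json;json.dump([u,v],open("off.json","w"));print(u,v)
cv2.imwrite("pics/w4.png",cv2.resize(a[v:v+150,u:u+200],(800,600),interpolation=cv2.INTER_CUBIC)[:,:,::-1])
print((onz(C,u,v,.14)-s["eef_pos"]))
E
```

```text
[ 0.54006207 -0.02434942  0.29797612] [-2.32807801e-01 -5.77619915e-02  1.83099621e+00  2.23088187e-05
  1.36828965e+00 -5.13863448e-01]
ydir 16.103045366316792
[262.20032166 163.84878052]
162 88
[-0.10616196  0.05137957 -0.15797612]
```

View pics/w4.png

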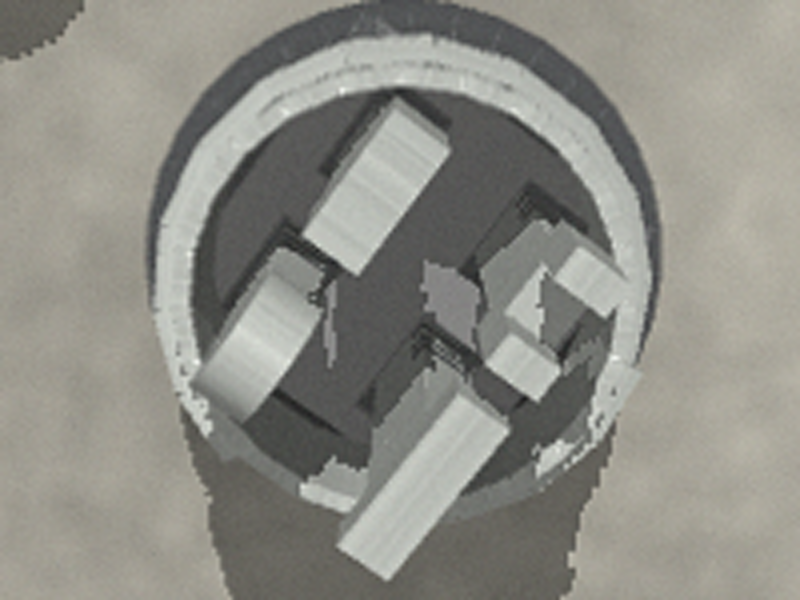

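The picture shows four keys, crop pixels: square (377,187), tee (423,483), fork (555,323), round (262,335). I'll compute key tops at z = 0.14 and the drum axes.

```bash
python3 - <<'E'
from h import *
C=cam("wrist");s=get_state();u0,v0=162,88
Q=dict(square=[(398,97),(450,146),(357,275),(302,230)],tee=[(460,385),(510,425),(388,580),(337,545)],fork=[(582,245),(627,280),(530,403),(486,362)],round=[(292,250),(330,320),(245,422),(192,380)])
Z=.140; K={}
for k,q in Q.items():
    w=np.array([onz(C,u/4+u0,v/4+v0,Z)[:2] for u,v in q])
    l=(w[0]+w[1]-w[2]-w[3])/2; t=(w[1]+w[2]-w[0]-w[3])/2;K[k]=w.mean(0)
    print(k,w.mean(0).round(4),"len",np.linalg.norm(l).round(4),"th",np.linalg.norm(t).round(4),"lang",np.degrees(np.arctan2(l[1],l[0])).round(1))
c=(K["tee"]+K["square"])/2;print("diag centre",c)
E
```

```text
square [0.5251 0.0096] len 0.0369 th 0.0162 lang 70.1
tee [ 0.5557 -0.0573] len 0.0511 th 0.0159 lang 70.3
fork [ 0.5743 -0.0093] len 0.0363 th 0.0142 lang 69.4
round [ 0.5096 -0.0332] len 0.0364 th 0.0171 lang 67.2
diag centre [ 0.54038262 -0.02384175]
```

Emit:
move_arm(moves=[[0.45,[0,0,0],[0,0,0.106]],[0.45,[0,0,0],[0,0,0.106]],[0.45,[0,0,0],[0,0,0.105]],[0.45,[0,0,0],[0,0,0.105]],[0.45,[0,0,0],[0,0,0.105]],[0.45,[0,0,0],[0,0,0.105]],[0.45,[-0.0128,0.013,0],[0,0,0]],[0.45,[-0.0127,0.013,0],[0,0,0]],[0.45,[0,0,0.02],[0,0,0]],[0.45,[0,0,0.02],[0,0,0]]])

```text
time: 27.27
eef_pos: [0.557, -0.0584, 0.2592]
tcp_rot: [0.82, 0.572, 0.001, 0.002]
contact_force: [-0.3, 0.4, -1.2]
opening: 0.448
finger_force: 0.0
```

Emit:
move_arm(moves=[[0.45,[0,0,0.02],[0,0,0]],[0.45,[0,0,0.02],[0,0,0]],[0.45,[0,0,0.02],[0,0,0]],[0.45,[0,0,0.02],[0,0,0]],[0.45,[0,0,0],[0,0,0]],[0.45,[0,0,0],[0,0,0]],[0.45,[0,0,0],[0,0,0]],[0.45,[0,0,0],[0,0,0]],[0.45,[0,0,0],[0,0,0]],[0.45,[0,0,0],[0,0,0]]])

```text
time: 28.1
eef_pos: [0.5564, -0.0575, 0.1794]
tcp_rot: [0.82, 0.573, 0.001, 0.001]
contact_force: [-0.2, 0.4, -0.4]
opening: 0.45
finger_force: 0.0
```

```bash
python3 - <<'E'
from h import *
s=get_state();print(s["eef_pos"],s["opening"])
y=R.from_quat(s["tcp_rot"]).as_matrix()[:,1];print("ydir",np.degrees(np.arctan2(y[1],y[0])))
C,a=snap("wrist")
cv2.imwrite("pics/w5.png",a[:,:,::-1])
b=cam("top");print("spray",onz(b,517*.64,150*.64,.19))
E
```

```text
[ 0.55640974 -0.0574711   0.17935979] 0.44975061093776525
ydir -20.109696259626688
spray [ 0.75275211 -0.2123666   0.19      ]
```

View pics/w5.png

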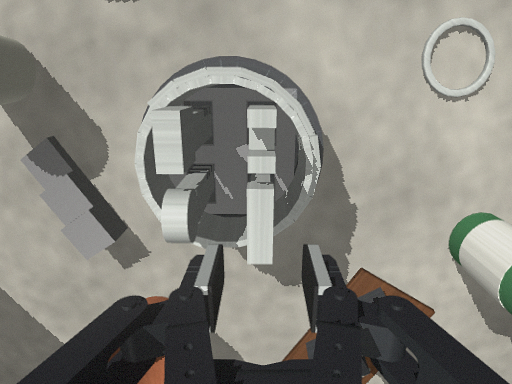

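The fingers straddle the tee key, top at (260,225), with clear gaps to its neighbours. Descend and grip.

Emit:
move_arm(moves=[[0.45,[0,0,0.012],[0,0,0]],[0.45,[0,0,0.012],[0,0,0]],[0.45,[0,0,0.012],[0,0,0]],[0.45,[0,0,0.012],[0,0,0]],[0.45,[0,0,0.012],[0,0,0]],[0.45,[0,0,0.01],[0,0,0]],[0.45,[0,0,0.006],[0,0,0]],[0.45,[0,0,0],[0,0,0]],[0,[0,0,0],[0,0,0]],[0,[0,0,0],[0,0,0]]], grip_force=60)

```text
time: 28.98
eef_pos: [0.5563, -0.0575, 0.1026]
tcp_rot: [0.82, 0.573, 0.0, 0.001]
contact_force: [-2.6, 0.5, -0.2]
opening: 0.181
finger_force: 42.6
```

Emit:
move_arm(moves=[[0,[0,0,0],[0,0,0]],[0,[0,0,0],[0,0,0]],[0,[0,0,0],[0,0,0]],[0,[0,0,0],[0,0,0]],[0,[0,0,-0.003],[0,0,0]],[0,[0,0,-0.006],[0,0,0]],[0,[0,0,-0.01],[0,0,0]],[0,[0,0,-0.01],[0,0,0]],[0,[0,0,0],[0,0,0]],[0,[0,0,0],[0,0,0]]])

```text
time: 29.82
eef_pos: [0.5566, -0.0575, 0.1326]
tcp_rot: [0.82, 0.573, 0.001, 0.001]
contact_force: [0.2, 0.3, -1.8]
opening: 0.182
finger_force: 59.8
```

Emit:
move_arm(moves=[[0,[0,0,-0.015],[0,0,0]],[0,[0,0,-0.022],[0,0,0]],[0,[0,0,-0.025],[0,0,0]],[0,[0,0,-0.025],[0,0,0]],[0,[0,0,-0.025],[0,0,0]],[0,[0,0,-0.015],[0,0,0]],[0,[-0.0124,0.0004,0],[0,0,0]],[0,[-0.021,0.0014,0],[0,0,0]],[0,[-0.021,0.0014,0],[0,0,0]],[0,[-0.021,0.0014,0],[0,0,0]]])

```text
time: 30.65
eef_pos: [0.5327, -0.1306, 0.256]
tcp_rot: [0.82, 0.573, -0.001, -0.001]
contact_force: [-0.2, -0.8, -1.9]
opening: 0.178
finger_force: 59.7
```

Emit:
move_arm(moves=[[0,[-0.021,0.0014,0],[0,0,0]],[0,[-0.021,0.0014,0],[0,0,0]],[0,[-0.021,0.0014,0],[0,0,0]],[0,[-0.021,0.0014,0],[0,0,0]],[0,[-0.021,0.0014,0],[0,0,0]],[0,[-0.021,0.0014,0],[0,0,0]],[0,[-0.021,0.0014,0],[0,0,0]],[0,[-0.021,0.0014,0],[0,0,0]],[0,[-0.021,0.0014,0],[0,0,0]],[0,[-0.021,0.0014,0],[0,0,0]]])

```text
time: 31.48
eef_pos: [0.4733, -0.3327, 0.2556]
tcp_rot: [0.82, 0.573, -0.0, -0.002]
contact_force: [0.1, 0.3, -0.3]
opening: 0.183
finger_force: 59.7
```

Emit:
move_arm(moves=[[0,[-0.021,0.0014,0],[0,0,0]],[0,[-0.021,0.0014,0],[0,0,0]],[0,[0,0,0],[0,0,0.12]],[0,[0,0,0],[0,0,0.12]],[0,[0,0,0],[0,0,0.12]],[0,[0,0,0],[0,0,0.12]],[0,[0,0,0],[0,0,0.12]],[0,[0,0,0],[0,0,0.12]],[0,[0,0,0],[0,0,0.12]],[0,[0,0,0],[0,0,0.12]]])

```text
time: 32.32
eef_pos: [0.4619, -0.3721, 0.2555]
tcp_rot: [0.992, 0.126, -0.001, -0.001]
contact_force: [-0.0, 0.3, -1.6]
opening: 0.18
finger_force: 59.8
```

Emit:
move_arm(moves=[[0,[0,0,0.01],[0,0,0.056]],[0,[0,0,0.01],[0,0,0]],[0,[0,0,0.01],[0,0,0]],[0,[0,0,0.01],[0,0,0]],[0,[0,0,0.01],[0,0,0]],[0,[0,0,0.01],[0,0,0]],[0,[0,0,0],[0,0,0]],[0,[0,0,0],[0,0,0]],[0,[0,0,0],[0,0,0]],[0,[0,0,0],[0,0,0]]])

```text
time: 33.15
eef_pos: [0.4637, -0.3725, 0.199]
tcp_rot: [0.995, 0.102, 0.001, 0.001]
contact_force: [-0.3, -0.3, -0.5]
opening: 0.176
finger_force: 59.8
```

```bash
cat > st.py <<'E'
from h import *
def where(t=None):
    s=get_state();M=R.from_quat(s["tcp_rot"]).as_matrix();y=M[:,1]
    print("tcp",s["eef_pos"].round(4),"ydir",np.degrees(np.arctan2(y[1],y[0])).round(2),"q",s["qpos"].round(2),"F",s["contact_force"].round(1),"op",round(s["opening"],3))
    if t is not None: print("tool delta",(M.T@(np.array(t)-s["eef_pos"])).round(4))
E
python3 - <<'E'
from st import *
where([.4642,-.3723,.15])
C,a=snap("wrist","w6_raw.png");c=proj(C,[.4642,-.3723,.046]);print(c)
cv2.imwrite("pics/w6.png",cv2.resize(a,(800,600),interpolation=cv2.INTER_CUBIC)[:,:,::-1])
E
```

```text
tcp [ 0.4637 -0.3725  0.199 ] ydir -78.31 q [-0.85  0.14  1.81 -0.    1.19  0.52] F [-0.3 -0.3 -0.5] op 0.176
tool delta [ 0.0005 -0.0002  0.049 ]
[261.60498015 176.6850705 ]
```

View pics/w6.png

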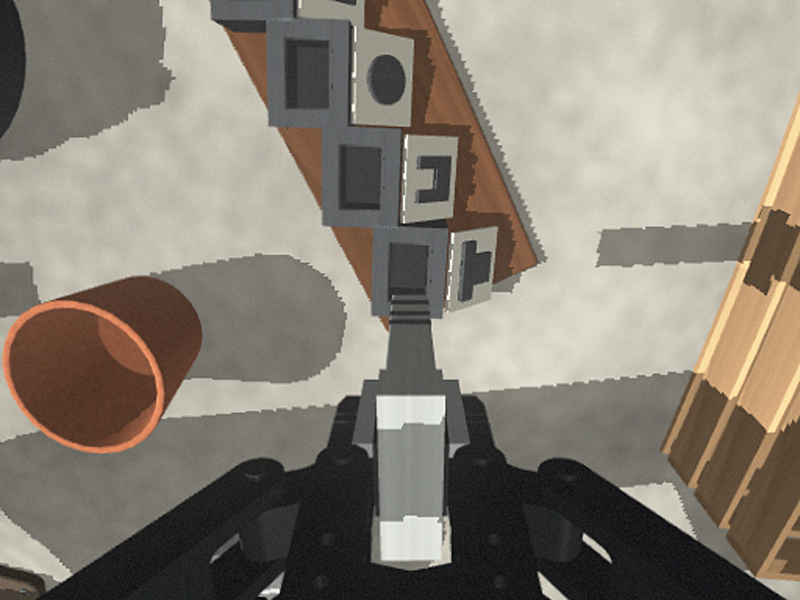

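The picture shows the key tip right at the tee socket, mouth (388–432, from 243 px down), and confirms round, fork and tee labels. I'll check the fit along the socket and refine the other docks.

```bash
python3 - <<'E'
from st import *
C=cam("wrist");k=.64
M=R.from_quat(get_state()["tcp_rot"]).as_matrix();p=get_state()["eef_pos"]
print("tee far edge in tool from TCP",(M.T@(onz(C,410*k,243*k,.046)-p)).round(4))
for v in (395,563): print("key end",(M.T@(onz(C,410*k,v*k,.2364)-p)).round(4))
for n,q in dict(fork=[(339,145),(382,145),(382,210),(339,208)],round=[(285,38),(333,38),(332,108),(287,110)],teeL=[(388,243),(432,243)]).items():
    w=np.array([onz(C,u*k,v*k,.046)[:2] for u,v in q]);print(n,w.mean(0).round(4),np.linalg.norm(w[0]-w[1]).round(4),np.linalg.norm(w[1]-w[2]).round(4) if len(q)>2 else 0)
E
```

```text
tee far edge in tool from TCP [0.0205 0.0004 0.153 ]
key end [ 0.0259  0.0004 -0.0374]
key end [-0.0248  0.0003 -0.0375]
fork [ 0.5152 -0.334 ] 0.0238 0.036
round [ 0.5638 -0.2973] 0.0255 0.0356
teeL [ 0.484  -0.3689] 0.0257 0
```

Emit:
move_arm(moves=[[0,[0.0015,0.0003,0.01],[0,0,0]],[0,[0,0,0.015],[0,0,0]],[0,[0,0,0.015],[0,0,0]],[0,[0,0,0.015],[0,0,0]],[0,[0,0,0.01],[0,0,0]],[0,[0,0,0.005],[0,0,0]],[0,[0,0,0.004],[0,0,0]],[0,[0,0,0.004],[0,0,0]],[0,[0,0,0.004],[0,0,0]],[0,[0,0,0],[0,0,0]]])

```text
time: 34.03
eef_pos: [0.4647, -0.3721, 0.1156]
tcp_rot: [0.995, 0.102, -0.0, -0.0]
contact_force: [0.5, -0.5, -1.5]
opening: 0.183
finger_force: 59.8
```

Emit:
move_arm(moves=[[0,[0,0,0.004],[0,0,0]],[0,[0,0,0.004],[0,0,0]],[0,[0,0,0.004],[0,0,0]],[0,[0,0,0.003],[0,0,0]],[0,[0,0,0.002],[0,0,0]],[0,[0,0,0],[0,0,0]],[0,[0,0,0],[0,0,0]],[0,[0,0,0],[0,0,0]],[0,[0,0,0],[0,0,0]],[0,[0,0,0],[0,0,0]]])

```text
time: 34.87
eef_pos: [0.4649, -0.3722, 0.0992]
tcp_rot: [0.995, 0.102, 0.0, 0.0]
contact_force: [-0.3, 0.3, -1.7]
opening: 0.178
finger_force: 59.8
```

Emit:
move_arm(moves=[[0,[0,0,0.001],[0,0,0]],[0,[0,0,0.001],[0,0,0]],[0,[0,0,0],[0,0,0]],[0.5,[0,0,0],[0,0,0]],[0.5,[0,0,0],[0,0,0]],[0.5,[0,0,0],[0,0,0]],[0.5,[0,0,0],[0,0,0]],[0.5,[0,0,0],[0,0,0]],[0.5,[0,0,0],[0,0,0]],[0.5,[0,0,0],[0,0,0]]])

```text
time: 35.7
eef_pos: [0.4648, -0.3721, 0.097]
tcp_rot: [0.995, 0.102, 0.0, 0.0]
contact_force: [0.0, 0.4, -0.7]
opening: 0.498
finger_force: 0.0
```

Emit:
move_arm(moves=[[0.5,[0,0,-0.01],[0,0,0]],[0.5,[0,0,-0.015],[0,0,0]],[0.5,[0,0,-0.02],[0,0,0]],[0.5,[0,0,-0.02],[0,0,0]],[0.5,[0,0,-0.02],[0,0,0]],[0.5,[0,0,-0.02],[0,0,0]],[0.5,[0,0,-0.02],[0,0,0]],[0.5,[0,0,0],[0,0,0]],[0.5,[0,0,0],[0,0,0]],[0.5,[0,0,0],[0,0,0]]])

```text
time: 36.53
eef_pos: [0.4644, -0.3717, 0.2211]
tcp_rot: [0.995, 0.102, -0.0, -0.0]
contact_force: [0.4, -0.8, -0.4]
opening: 0.503
finger_force: 0.0
```

```bash
python3 - <<'E'
from st import *
where([.574,-.0105,.225])
C,a=snap("wrist","w7_raw.png")
k=a[100:384,100:430];cv2.imwrite("pics/w7.png",cv2.resize(k,None,fx=2,fy=2,interpolation=cv2.INTER_CUBIC)[:,:,::-1])
E
```

```text
tcp [ 0.4644 -0.3717  0.2211] ydir -78.32 q [-0.85  0.12  1.79 -0.    1.23  0.52] F [ 0.4 -0.8 -0.4] op 0.503
tool delta [ 0.1804 -0.3315 -0.0036]
```

View pics/w7.png

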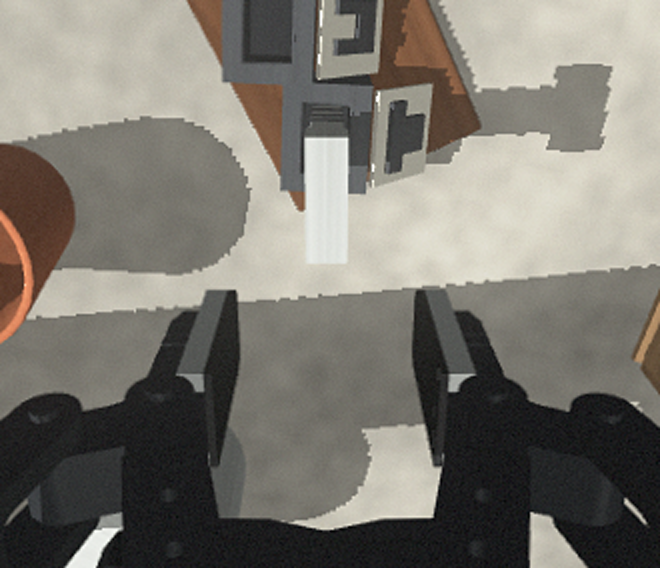

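The tee key (325,200) stands upright in the tee dock. Next the fork key.

Emit:
move_arm(moves=[[0.45,[0.0106,-0.0196,0],[0,0,0]],[0.45,[0.0106,-0.0196,0],[0,0,0]],[0.45,[0.0106,-0.0196,0],[0,0,0]],[0.45,[0.0106,-0.0196,0],[0,0,0]],[0.45,[0.0106,-0.0196,0],[0,0,0]],[0.45,[0.0106,-0.0196,0],[0,0,0]],[0.45,[0.0106,-0.0196,0],[0,0,0]],[0.45,[0.0106,-0.0196,0],[0,0,0]],[0.45,[0.0106,-0.0196,0],[0,0,0]],[0.45,[0.0106,-0.0196,0],[0,0,0]]])

```text
time: 37.42
eef_pos: [0.5282, -0.1572, 0.2199]
tcp_rot: [0.995, 0.102, -0.001, -0.001]
contact_force: [0.6, -0.4, -0.9]
opening: 0.449
finger_force: 0.0
```

Emit:
move_arm(moves=[[0.45,[0.0106,-0.0196,0],[0,0,0]],[0.45,[0.0106,-0.0196,0],[0,0,0]],[0.45,[0.0106,-0.0196,0],[0,0,0]],[0.45,[0.0106,-0.0196,0],[0,0,0]],[0.45,[0.0106,-0.0196,0],[0,0,0]],[0.45,[0.0106,-0.0196,0],[0,0,0]],[0.45,[0.0106,-0.0196,0],[0,0,0]],[0.45,[0,0,0],[0,0,-0.116]],[0.45,[0,0,0],[0,0,-0.12]],[0.45,[0,0,0],[0,0,-0.12]]])

```text
time: 38.25
eef_pos: [0.5729, -0.0085, 0.2197]
tcp_rot: [0.96, 0.28, -0.002, -0.001]
contact_force: [-0.3, 0.6, 0.5]
opening: 0.449
finger_force: 0.0
```

Emit:
move_arm(moves=[[0.45,[0,0,0],[0,0,-0.12]],[0.45,[0,0,0],[0,0,-0.12]],[0.45,[0,0,0],[0,0,-0.12]],[0.45,[0,0,0],[0,0,-0.12]],[0.45,[0,0,0],[0,0,-0.12]],[0.45,[0,0,0],[0,0,-0.06]],[0.45,[0,0,0.015],[0,0,0]],[0.45,[0,0,0.015],[0,0,0]],[0.45,[0,0,0],[0,0,0]],[0.45,[0,0,0],[0,0,0]]])

```text
time: 39.08
eef_pos: [0.5723, -0.009, 0.1894]
tcp_rot: [0.82, 0.573, -0.002, -0.002]
contact_force: [0.5, 0.5, -0.9]
opening: 0.447
finger_force: 0.0
```

```bash
python3 - <<'E'
from st import *
where([.574,-.009,.103])
C,a=snap("wrist","w8_raw.png")
# bright key tops: contours -> min area rects on z=.14
g=a.min(axis=2);m=(g>195).astype(np.uint8);m=cv2.morphologyEx(m,cv2.MORPH_OPEN,np.ones((3,3)))
for c in cv2.findContours(m,0,2)[0]:
    A=cv2.contourArea(c)
    if 80<A<6000:
        w=np.array([onz(C,*p[0],.14)[:2] for p in c],np.float32)*1000;r=cv2.minAreaRect(w)
        if max(r[1])<70: print(A,np.round(r[0],1),np.round(r[1],1),round(r[2],1),cv2.boundingRect(c))
E
```

```text
tcp [ 0.5723 -0.009   0.1894] ydir -20.11 q [-0.19  0.1   1.87  0.    1.18  0.16] F [ 0.5  0.5 -0.9] op 0.447
tool delta [0.0007 0.002  0.0864]
1448.5 [ 705.4 -109.9] [23.4 50.1] 26.9 (457, 260, 55, 50)
138.5 [506.4 -25.4] [20.4  9.2] 85.3 (168, 260, 17, 26)
108.5 [520.   -5.3] [ 3.6 14.7] 70.3 (173, 238, 23, 6)
179.5 [522.6   2.1] [ 7.8 14.6] 70.3 (172, 224, 23, 12)
120.5 [527.   13.5] [ 4.1 14.9] 70.1 (170, 209, 24, 7)
```

Emit:
move_arm(moves=[[0.45,[0.0005,0.0015,0.013],[0,0,0]],[0.45,[0,0,0.013],[0,0,0]],[0.45,[0,0,0.013],[0,0,0]],[0.45,[0,0,0.013],[0,0,0]],[0.45,[0,0,0.013],[0,0,0]],[0.45,[0,0,0.013],[0,0,0]],[0.45,[0,0,0.008],[0,0,0]],[0.45,[0,0,0],[0,0,0]],[0,[0,0,0],[0,0,0]],[0,[0,0,0],[0,0,0]]])

```text
time: 39.97
eef_pos: [0.5759, -0.0094, 0.1065]
tcp_rot: [0.82, 0.573, 0.0, 0.0]
contact_force: [-4.6, 1.5, 0.3]
opening: 0.177
finger_force: 28.6
```

Emit:
move_arm(moves=[[0,[0,0,0],[0,0,0]],[0,[0,0,0],[0,0,0]],[0,[0,0,0],[0,0,0]],[0,[0,0,0],[0,0,0]],[0,[0,0,-0.003],[0,0,0]],[0,[0,0,-0.006],[0,0,0]],[0,[0,0,-0.01],[0,0,0]],[0,[0,0,-0.01],[0,0,0]],[0,[0,0,0],[0,0,0]],[0,[0,0,0],[0,0,0]]])

```text
time: 40.8
eef_pos: [0.5763, -0.0095, 0.1366]
tcp_rot: [0.82, 0.573, 0.001, 0.001]
contact_force: [-0.3, 0.7, -1.1]
opening: 0.171
finger_force: 59.4
```

```bash
python3 - <<'E'
from st import *
where([.5142,-.3341,.26])
E
```

```text
tcp [ 0.5763 -0.0095  0.1366] ydir -20.11 q [-0.19  0.17  1.9  -0.    1.07  0.16] F [-0.3  0.7 -1.1] op 0.171
tool delta [-0.3261  0.0536 -0.1234]
```

Emit:
move_arm(moves=[[0,[0,0,-0.015],[0,0,0]],[0,[0,0,-0.022],[0,0,0]],[0,[0,0,-0.025],[0,0,0]],[0,[0,0,-0.025],[0,0,0]],[0,[0,0,-0.021],[0,0,0]],[0,[0,0,-0.015],[0,0,0]],[0,[-0.0136,0.0022,0],[0,0,0]],[0,[-0.0195,0.0032,0],[0,0,0]],[0,[-0.021,0.0035,0],[0,0,0]],[0,[-0.021,0.0035,0],[0,0,0]]])

```text
time: 41.63
eef_pos: [0.5601, -0.0852, 0.2562]
tcp_rot: [0.82, 0.573, -0.001, -0.001]
contact_force: [0.6, -0.1, -1.5]
opening: 0.174
finger_force: 59.4
```

Emit:
move_arm(moves=[[0,[-0.021,0.0035,0],[0,0,0]],[0,[-0.021,0.0035,0],[0,0,0]],[0,[-0.021,0.0035,0],[0,0,0]],[0,[-0.021,0.0035,0],[0,0,0]],[0,[-0.021,0.0034,0],[0,0,0]],[0,[-0.021,0.0034,0],[0,0,0]],[0,[-0.021,0.0034,0],[0,0,0]],[0,[-0.021,0.0034,0],[0,0,0]],[0,[-0.021,0.0034,0],[0,0,0]],[0,[-0.021,0.0034,0],[0,0,0]]])

```text
time: 42.47
eef_pos: [0.5198, -0.2945, 0.2559]
tcp_rot: [0.82, 0.573, -0.001, -0.001]
contact_force: [-0.8, -1.0, -1.3]
opening: 0.179
finger_force: 59.4
```

Emit:
move_arm(moves=[[0,[-0.021,0.0034,0],[0,0,0]],[0,[0,0,0],[0,0,0.116]],[0,[0,0,0],[0,0,0.12]],[0,[0,0,0],[0,0,0.12]],[0,[0,0,0],[0,0,0.12]],[0,[0,0,0],[0,0,0.12]],[0,[0,0,0],[0,0,0.12]],[0,[0,0,0],[0,0,0.12]],[0,[0,0,0],[0,0,0.12]],[0,[0,0,0],[0,0,0.06]]])

```text
time: 43.3
eef_pos: [0.5161, -0.3143, 0.2558]
tcp_rot: [0.995, 0.099, -0.001, -0.001]
contact_force: [-0.4, -0.1, -1.8]
opening: 0.176
finger_force: 59.4
```

Emit:
move_arm(moves=[[0,[0,0,0.01],[0,0,0]],[0,[0,0,0.02],[0,0,0]],[0,[0,0,0.02],[0,0,0]],[0,[0,0,0.02],[0,0,0]],[0,[0,0,0.02],[0,0,0]],[0,[0,0,0.015],[0,0,0]],[0,[0,0,0.01],[0,0,0]],[0,[0,0,0],[0,0,0]],[0,[0,0,0],[0,0,0]],[0,[0,0,0],[0,0,0]]])

```text
time: 44.13
eef_pos: [0.5176, -0.3146, 0.1437]
tcp_rot: [0.995, 0.102, 0.001, 0.001]
contact_force: [0.4, -0.9, -0.8]
opening: 0.171
finger_force: 59.4
```

```bash
python3 - <<'E'
from st import *
where([.5142,-.3341,.1])
C,a=snap("wrist","w9_raw.png")
E
```

```text
tcp [ 0.5176 -0.3146  0.1437] ydir -78.3 q [-0.71  0.22  1.82 -0.    1.1   0.65] F [ 0.4 -0.9 -0.8] op 0.171
tool delta [-0.0074  0.0184  0.0438]
```

Emit:
move_arm(moves=[[0,[-0.0037,0.0092,0],[0,0,0]],[0,[-0.0037,0.0092,0],[0,0,0]],[0,[0,0,0],[0,0,0]],[0,[0,0,0.004],[0,0,0]],[0,[0,0,0.004],[0,0,0]],[0,[0,0,0.004],[0,0,0]],[0,[0,0,0.004],[0,0,0]],[0,[0,0,0.004],[0,0,0]],[0,[0,0,0.002],[0,0,0]],[0,[0,0,0],[0,0,0]]])

```text
time: 45.02
eef_pos: [0.5134, -0.333, 0.1199]
tcp_rot: [0.995, 0.102, -0.001, -0.001]
contact_force: [-0.3, 0.4, -1.1]
opening: 0.168
finger_force: 59.4
```

```bash
python3 - <<'E'
from st import *
where([.5142,-.3341,.1005])
E
```

```text
tcp [ 0.5134 -0.333   0.1199] ydir -78.3 q [-0.74  0.26  1.82  0.    1.06  0.63] F [-0.3  0.4 -1.1] op 0.168
tool delta [0.0006 0.0013 0.0194]
```

Emit:
move_arm(moves=[[0,[0.0005,0.001,0.003],[0,0,0]],[0,[0,0,0.003],[0,0,0]],[0,[0,0,0.003],[0,0,0]],[0,[0,0,0.003],[0,0,0]],[0,[0,0,0.003],[0,0,0]],[0,[0,0,0.002],[0,0,0]],[0,[0,0,0.001],[0,0,0]],[0,[0,0,0],[0,0,0]],[0,[0,0,0],[0,0,0]],[0,[0,0,0],[0,0,0]]])

```text
time: 45.85
eef_pos: [0.5145, -0.3345, 0.1031]
tcp_rot: [0.995, 0.102, 0.0, 0.0]
contact_force: [0.4, -1.1, -2.1]
opening: 0.175
finger_force: 59.4
```

Emit:
move_arm(moves=[[0.5,[0,0,0],[0,0,0]],[0.5,[0,0,0],[0,0,0]],[0.5,[0,0,0],[0,0,0]],[0.5,[0,0,0],[0,0,0]],[0.5,[0,0,-0.01],[0,0,0]],[0.5,[0,0,-0.015],[0,0,0]],[0.5,[0,0,-0.02],[0,0,0]],[0.5,[0,0,-0.025],[0,0,0]],[0.5,[0,0,-0.025],[0,0,0]],[0.5,[0,0,-0.025],[0,0,0]]])

```text
time: 46.68
eef_pos: [0.5144, -0.3344, 0.225]
tcp_rot: [0.995, 0.102, 0.0, 0.0]
contact_force: [0.5, -0.4, -0.1]
opening: 0.504
finger_force: 0.0
```

```bash
python3 - <<'E'
from st import *
where([.508,-.0375,.22])
C,a=snap("wrist","w10_raw.png")
E
```

```text
tcp [ 0.5144 -0.3344  0.225 ] ydir -78.33 q [-0.74  0.16  1.74  0.    1.24  0.63] F [ 0.5 -0.4 -0.1] op 0.504
tool delta [ 0.0538 -0.292   0.0049]
```

Emit:
move_arm(moves=[[0.45,[0.0038,-0.0209,0],[0,0,0]],[0.45,[0.0038,-0.0209,0],[0,0,0]],[0.45,[0.0038,-0.0209,0],[0,0,0]],[0.45,[0.0038,-0.0209,0],[0,0,0]],[0.45,[0.0038,-0.0209,0],[0,0,0]],[0.45,[0.0038,-0.0209,0],[0,0,0]],[0.45,[0.0038,-0.0209,0],[0,0,0]],[0.45,[0.0038,-0.0209,0],[0,0,0]],[0.45,[0.0038,-0.0209,0],[0,0,0]],[0.45,[0.0038,-0.0209,0],[0,0,0]]])

```text
time: 47.57
eef_pos: [0.5093, -0.1211, 0.2236]
tcp_rot: [0.995, 0.102, 0.0, 0.0]
contact_force: [-0.1, -0.2, -0.3]
opening: 0.448
finger_force: 0.0
```

Emit:
move_arm(moves=[[0.45,[0.0038,-0.0209,0],[0,0,0]],[0.45,[0.0038,-0.0209,0],[0,0,0]],[0.45,[0.0038,-0.0209,0],[0,0,0]],[0.45,[0.0038,-0.0209,0],[0,0,0]],[0.45,[0,0,0],[0,0,-0.113]],[0.45,[0,0,0],[0,0,-0.113]],[0.45,[0,0,0],[0,0,-0.113]],[0.45,[0,0,0],[0,0,-0.113]],[0.45,[0,0,0],[0,0,-0.113]],[0.45,[0,0,0],[0,0,-0.113]]])

```text
time: 48.4
eef_pos: [0.5074, -0.0371, 0.2236]
tcp_rot: [0.903, 0.429, 0.0, 0.0]
contact_force: [-0.2, 0.5, 0.4]
opening: 0.451
finger_force: 0.0
```

Emit:
move_arm(moves=[[0.45,[0,0,0],[0,0,-0.113]],[0.45,[0,0,0],[0,0,-0.113]],[0.45,[0,0,0],[0,0,-0.112]],[0.45,[0,0,0],[0,0,0]],[0.45,[0,0,0],[0,0,0]],[0.45,[0,0,0],[0,0,0]],[0.45,[0,0,0],[0,0,0]],[0.45,[0,0,0],[0,0,0]],[0.45,[0,0,0],[0,0,0]],[0.45,[0,0,0],[0,0,0]]])

```text
time: 49.23
eef_pos: [0.5073, -0.0371, 0.2229]
tcp_rot: [0.82, 0.573, 0.0, -0.0]
contact_force: [0.2, 0.1, 0.2]
opening: 0.449
finger_force: 0.0
```

```bash
python3 - <<'E'
from st import *
where([.508,-.0375,.103])
C,a=snap("wrist","w11_raw.png")
p=[proj(C,[.5080+d*.9397,-.0375-d*.342,.14]) for d in (-.008,.008)];print(p)
c=(p[0]+p[1])/2;u,v=int(c[0]),int(c[1])
g=a.mean(axis=2)
print(u,v);print("row profile",g[v-2:v+3,u-40:u+40].mean(0).astype(int).tolist());print("col",g[v-45:v+60,u-2:u+3].mean(1).astype(int).tolist())
E
```

```text
tcp [ 0.5073 -0.0371  0.2229] ydir -20.14 q [-0.27 -0.08  1.99  0.    1.23  0.08] F [0.2 0.1 0.2] op 0.449
tool delta [-1.000e-04  8.000e-04  1.199e-01]
[array([251.14434186, 202.2702199 ]), array([273.09376391, 202.20996855])]
262 202
row profile [159, 160, 158, 158, 159, 156, 157, 159, 159, 182, 190, 199, 204, 210, 212, 211, 211, 210, 205, 205, 205, 195, 172, 154, 132, 107, 95, 91, 87, 215, 215, 214, 213, 212, 212, 212, 212, 212, 213, 212, 212, 212, 213, 212, 213, 212, 212, 212, 212, 216, 187, 82, 73, 74, 70, 69, 69, 67, 65, 62, 63, 62, 63, 64, 61, 62, 60, 63, 60, 61, 62, 62, 61, 61, 62, 63, 66, 68, 67, 69]
col [208, 207, 208, 209, 68, 50, 121, 154, 151, 150, 151, 150, 150, 150, 150, 150, 149, 136, 154, 161, 169, 173, 180, 182, 188, 194, 198, 203, 199, 195, 205, 213, 210, 211, 214, 217, 216, 220, 223, 228, 227, 224, 221, 218, 212, 211, 209, 211, 203, 198, 197, 198, 191, 184, 181, 176, 170, 162, 156, 148, 132, 117, 119, 167, 204, 215, 211, 191, 158, 158, 158, 160, 160, 160, 162, 164, 166, 166, 166, 168, 170, 169, 170, 170, 171, 169, 170, 169, 169, 169, 168, 166, 167, 168, 165, 165, 164, 163, 162, 163, 162, 159, 160, 160, 160]
```

The round key's edges lie at columns 251–272.5, just as predicted from the measured position, so descend and grip.

Emit:
move_arm(moves=[[0.45,[-0.001,0.0008,0.015],[0,0,0]],[0.45,[0,0,0.017],[0,0,0]],[0.45,[0,0,0.017],[0,0,0]],[0.45,[0,0,0.017],[0,0,0]],[0.45,[0,0,0.017],[0,0,0]],[0.45,[0,0,0.017],[0,0,0]],[0.45,[0,0,0.012],[0,0,0]],[0.45,[0,0,0.006],[0,0,0]],[0,[0,0,0],[0,0,0]],[0,[0,0,0],[0,0,0]]])

```text
time: 50.12
eef_pos: [0.508, -0.0384, 0.1052]
tcp_rot: [0.82, 0.573, 0.0, 0.0]
contact_force: [-2.6, 0.7, -0.0]
opening: 0.184
finger_force: 38.3
```

Emit:
move_arm(moves=[[0,[0,0,0],[0,0,0]],[0,[0,0,0],[0,0,0]],[0,[0,0,0],[0,0,0]],[0,[0,0,0],[0,0,0]],[0,[0,0,-0.003],[0,0,0]],[0,[0,0,-0.006],[0,0,0]],[0,[0,0,-0.01],[0,0,0]],[0,[0,0,-0.01],[0,0,0]],[0,[0,0,0],[0,0,0]],[0,[0,0,0],[0,0,0]]])

```text
time: 50.95
eef_pos: [0.5087, -0.0386, 0.1356]
tcp_rot: [0.82, 0.573, 0.001, 0.001]
contact_force: [0.6, 0.4, -1.5]
opening: 0.18
finger_force: 61.4
```

```bash
python3 - <<'E'
from st import *
where([.5634,-.2965,.26])
E
```

```text
tcp [ 0.5087 -0.0386  0.1356] ydir -20.11 q [-0.27  0.02  2.06 -0.    1.06  0.08] F [ 0.6  0.4 -1.5] op 0.18
tool delta [-0.2233  0.1404 -0.124 ]
```

Emit:
move_arm(moves=[[0,[0,0,-0.015],[0,0,0]],[0,[0,0,-0.022],[0,0,0]],[0,[0,0,-0.025],[0,0,0]],[0,[0,0,-0.025],[0,0,0]],[0,[0,0,-0.022],[0,0,0]],[0,[0,0,-0.015],[0,0,0]],[0,[-0.0186,0.0117,0],[0,0,0]],[0,[-0.0186,0.0117,0],[0,0,0]],[0,[-0.0186,0.0117,0],[0,0,0]],[0,[-0.0186,0.0117,0],[0,0,0]]])

```text
time: 51.78
eef_pos: [0.526, -0.125, 0.2576]
tcp_rot: [0.82, 0.573, -0.0, -0.0]
contact_force: [-0.6, 0.7, -0.4]
opening: 0.177
finger_force: 61.4
```

Emit:
move_arm(moves=[[0,[-0.0186,0.0117,0],[0,0,0]],[0,[-0.0186,0.0117,0],[0,0,0]],[0,[-0.0186,0.0117,0],[0,0,0]],[0,[-0.0186,0.0117,0],[0,0,0]],[0,[-0.0186,0.0117,0],[0,0,0]],[0,[-0.0186,0.0117,0],[0,0,0]],[0,[-0.0186,0.0117,0],[0,0,0]],[0,[-0.0186,0.0117,0],[0,0,0]],[0,[0,0,0],[0,0,0.113]],[0,[0,0,0],[0,0,0.113]]])

```text
time: 52.62
eef_pos: [0.5625, -0.2975, 0.2568]
tcp_rot: [0.881, 0.473, -0.0, -0.001]
contact_force: [0.1, 0.6, -1.1]
opening: 0.174
finger_force: 61.4
```

Emit:
move_arm(moves=[[0,[0,0,0],[0,0,0.113]],[0,[0,0,0],[0,0,0.113]],[0,[0,0,0],[0,0,0.113]],[0,[0,0,0],[0,0,0.113]],[0,[0,0,0],[0,0,0.113]],[0,[0,0,0],[0,0,0.113]],[0,[0,0,0],[0,0,0.112]],[0,[0,0,0.01],[0,0,0]],[0,[0,0,0.02],[0,0,0]],[0,[0,0,0],[0,0,0]]])

```text
time: 53.45
eef_pos: [0.5607, -0.2947, 0.2224]
tcp_rot: [0.995, 0.103, -0.003, -0.003]
contact_force: [-0.8, 1.0, -3.6]
opening: 0.177
finger_force: 61.4
```

```bash
python3 - <<'E'
from st import *
where([.5634,-.2965,.1405])
C,a=snap("wrist","w12_raw.png")
E
```

```text
tcp [ 0.5607 -0.2947  0.2224] ydir -78.17 q [-0.64  0.21  1.69 -0.    1.26  0.72] F [-0.8  1.  -3.6] op 0.177
tool delta [0.0027 0.0028 0.0819]
```

Emit:
move_arm(moves=[[0,[0,0,0.012],[0,0,0]],[0,[0,0,0.017],[0,0,0]],[0,[0,0,0.017],[0,0,0]],[0,[0,0,0.017],[0,0,0]],[0,[0,0,0.012],[0,0,0]],[0,[0,0,0.006],[0,0,0]],[0,[0,0,0],[0,0,0]],[0,[0,0,0],[0,0,0]],[0,[0,0,0],[0,0,0]],[0,[0,0,0],[0,0,0]]])

```text
time: 54.33
eef_pos: [0.5636, -0.2967, 0.1485]
tcp_rot: [0.995, 0.102, 0.001, 0.001]
contact_force: [-0.1, -0.6, -0.7]
opening: 0.176
finger_force: 61.3
```

```bash
python3 - <<'E'
from st import *
where([.5634,-.2965,.0995])
E
```

```text
tcp [ 0.5636 -0.2967  0.1485] ydir -78.32 q [-0.64  0.28  1.74  0.    1.12  0.72] F [-0.1 -0.6 -0.7] op 0.176
tool delta [-0.0002 -0.0004  0.049 ]
```

Emit:
move_arm(moves=[[0,[0,0,0.005],[0,0,0]],[0,[0,0,0.005],[0,0,0]],[0,[0,0,0.005],[0,0,0]],[0,[0,0,0.004],[0,0,0]],[0,[0,0,0.003],[0,0,0]],[0,[0,0,0.003],[0,0,0]],[0,[0,0,0.003],[0,0,0]],[0,[0,0,0.002],[0,0,0]],[0,[0,0,0],[0,0,0]],[0,[0,0,0],[0,0,0]]])

```text
time: 55.17
eef_pos: [0.5628, -0.2962, 0.1168]
tcp_rot: [0.995, 0.102, -0.0, -0.0]
contact_force: [-1.1, 0.1, -2.0]
opening: 0.181
finger_force: 61.3
```

Emit:
move_arm(moves=[[0,[0,0,0.003],[0,0,0]],[0,[0,0,0.003],[0,0,0]],[0,[0,0,0.003],[0,0,0]],[0,[0,0,0.003],[0,0,0]],[0,[0,0,0.002],[0,0,0]],[0,[0,0,0.0015],[0,0,0]],[0,[0,0,0],[0,0,0]],[0,[0,0,0],[0,0,0]],[0,[0,0,0],[0,0,0]],[0,[0,0,0],[0,0,0]]])

```text
time: 56.0
eef_pos: [0.5629, -0.2963, 0.1017]
tcp_rot: [0.995, 0.102, 0.0, 0.0]
contact_force: [0.0, -0.4, -1.2]
opening: 0.18
finger_force: 61.3
```

Emit:
move_arm(moves=[[0.5,[0,0,0],[0,0,0]],[0.5,[0,0,0],[0,0,0]],[0.5,[0,0,0],[0,0,0]],[0.5,[0,0,0],[0,0,0]],[0.5,[0,0,-0.01],[0,0,0]],[0.5,[0,0,-0.015],[0,0,0]],[0.5,[0,0,-0.02],[0,0,0]],[0.5,[0,0,-0.025],[0,0,0]],[0.5,[0,0,-0.025],[0,0,0]],[0.5,[0,0,-0.025],[0,0,0]]])

```text
time: 56.83
eef_pos: [0.5628, -0.2962, 0.2235]
tcp_rot: [0.995, 0.102, 0.0, 0.0]
contact_force: [0.6, -0.4, -0.4]
opening: 0.503
finger_force: 0.0
```

```bash
python3 - <<'E'
from st import *
where([.525,.0098,.22])
E
```

```text
tcp [ 0.5628 -0.2962  0.2235] ydir -78.32 q [-0.64  0.21  1.69  0.    1.25  0.72] F [ 0.6 -0.4 -0.4] op 0.503
tool delta [ 0.0249 -0.3073  0.0033]
```

Emit:
move_arm(moves=[[0.45,[0.0017,-0.0205,0],[0,0,0]],[0.45,[0.0017,-0.0205,0],[0,0,0]],[0.45,[0.0017,-0.0205,0],[0,0,0]],[0.45,[0.0017,-0.0205,0],[0,0,0]],[0.45,[0.0017,-0.0205,0],[0,0,0]],[0.45,[0.0017,-0.0205,0],[0,0,0]],[0.45,[0.0017,-0.0205,0],[0,0,0]],[0.45,[0.0017,-0.0205,0],[0,0,0]],[0.45,[0.0017,-0.0205,0],[0,0,0]],[0.45,[0.0017,-0.0205,0],[0,0,0]]])

```text
time: 57.67
eef_pos: [0.5379, -0.0911, 0.2225]
tcp_rot: [0.995, 0.102, 0.001, 0.0]
contact_force: [-0.0, 0.6, -0.0]
opening: 0.453
finger_force: 0.0
```

Emit:
move_arm(moves=[[0.45,[0.0017,-0.0205,0],[0,0,0]],[0.45,[0.0017,-0.0205,0],[0,0,0]],[0.45,[0.0017,-0.0205,0],[0,0,0]],[0.45,[0.0017,-0.0205,0],[0,0,0]],[0.45,[0.0017,-0.0205,0],[0,0,0]],[0.45,[0,0,0],[0,0,-0.113]],[0.45,[0,0,0],[0,0,-0.113]],[0.45,[0,0,0],[0,0,-0.113]],[0.45,[0,0,0],[0,0,-0.113]],[0.45,[0,0,0],[0,0,-0.113]]])

```text
time: 58.5
eef_pos: [0.5257, 0.0102, 0.2225]
tcp_rot: [0.926, 0.378, 0.001, 0.0]
contact_force: [0.1, -0.8, 0.5]
opening: 0.444
finger_force: 0.0
```

Emit:
move_arm(moves=[[0.45,[0,0,0],[0,0,-0.113]],[0.45,[0,0,0],[0,0,-0.113]],[0.45,[0,0,0],[0,0,-0.113]],[0.45,[0,0,0],[0,0,-0.112]],[0.45,[0,0,0],[0,0,0]],[0.45,[0,0,0],[0,0,0]],[0.45,[0,0,0],[0,0,0]],[0.45,[0,0,0],[0,0,0]],[0.45,[0,0,0],[0,0,0]],[0.45,[0,0,0],[0,0,0]]])

```text
time: 59.33
eef_pos: [0.5255, 0.0101, 0.2215]
tcp_rot: [0.82, 0.573, 0.0, -0.0]
contact_force: [-0.4, -0.5, 0.6]
opening: 0.449
finger_force: 0.0
```

```bash
python3 - <<'E'
from st import *
where([.525,.0098,.105])
C,a=snap("wrist","w13_raw.png")
X,Y=.525,.0098
p=[proj(C,[X+d*.9397,Y-d*.342,.14]) for d in (-.008,.008)];print(p)
p2=[proj(C,[X+d*.342,Y+d*.9397,.14]) for d in (.018,-.018)];print(p2)
c=(p[0]+p[1])/2;u,v=int(c[0]),int(c[1]);g=a.mean(axis=2)
print(u,v);print("row from",u-25,g[v-2:v+3,u-25:u+25].mean(0).astype(int).tolist());print("col from",v-35,g[v-35:v+35,u-2:u+3].mean(1).astype(int).tolist())
E
```

```text
tcp [0.5255 0.0101 0.2215] ydir -20.15 q [-0.17 -0.04  1.95  0.    1.23  0.18] F [-0.4 -0.5  0.6] op 0.449
tool delta [-0.0005 -0.0004  0.1165]
[array([249.4665448 , 203.42317551]), array([271.53286777, 203.35935842])]
[array([260.37086236, 179.53994934]), array([260.62239917, 226.0910925 ])]
260 203
row from 235 [95, 93, 95, 95, 93, 93, 94, 94, 95, 93, 92, 93, 90, 91, 85, 166, 196, 194, 193, 194, 194, 195, 193, 194, 193, 192, 194, 193, 194, 192, 193, 193, 192, 193, 191, 195, 200, 113, 79, 86, 88, 89, 88, 89, 88, 89, 88, 88, 89, 89]
col from 168 [81, 146, 141, 139, 141, 139, 140, 141, 139, 139, 140, 139, 141, 167, 191, 190, 191, 192, 196, 191, 181, 191, 190, 187, 189, 189, 190, 193, 198, 205, 200, 198, 194, 193, 190, 196, 199, 189, 187, 189, 191, 193, 192, 192, 196, 196, 194, 197, 198, 199, 197, 190, 191, 192, 200, 198, 200, 200, 197, 155, 48, 55, 61, 56, 57, 58, 57, 64, 78, 94]
```

Emit:
move_arm(moves=[[0.45,[-0.0015,-0.0002,0.014],[0,0,0]],[0.45,[0,0,0.017],[0,0,0]],[0.45,[0,0,0.017],[0,0,0]],[0.45,[0,0,0.017],[0,0,0]],[0.45,[0,0,0.017],[0,0,0]],[0.45,[0,0,0.017],[0,0,0]],[0.45,[0,0,0.012],[0,0,0]],[0.45,[0,0,0.006],[0,0,0]],[0,[0,0,0],[0,0,0]],[0,[0,0,0],[0,0,0]]])

```text
time: 60.22
eef_pos: [0.5251, 0.0087, 0.1047]
tcp_rot: [0.82, 0.573, 0.0, 0.0]
contact_force: [-1.8, 0.5, -0.9]
opening: 0.178
finger_force: 40.4
```

Emit:
move_arm(moves=[[0,[0,0,0],[0,0,0]],[0,[0,0,0],[0,0,0]],[0,[0,0,0],[0,0,0]],[0,[0,0,0],[0,0,0]],[0,[0,0,-0.003],[0,0,0]],[0,[0,0,-0.006],[0,0,0]],[0,[0,0,-0.01],[0,0,0]],[0,[0,0,-0.01],[0,0,0]],[0,[0,0,0],[0,0,0]],[0,[0,0,0],[0,0,0]]])

```text
time: 61.05
eef_pos: [0.5259, 0.0086, 0.1351]
tcp_rot: [0.82, 0.573, 0.001, 0.001]
contact_force: [-0.0, -0.1, -1.9]
opening: 0.176
finger_force: 60.4
```

```bash
python3 - <<'E'
from st import *
where([.612,-.2583,.26])
E
```

```text
tcp [0.5259 0.0086 0.1351] ydir -20.11 q [-0.18  0.06  2.02 -0.    1.06  0.17] F [-0.  -0.1 -1.9] op 0.176
tool delta [-0.2209  0.1731 -0.1245]
```

Emit:
move_arm(moves=[[0,[0,0,-0.015],[0,0,0]],[0,[0,0,-0.022],[0,0,0]],[0,[0,0,-0.025],[0,0,0]],[0,[0,0,-0.025],[0,0,0]],[0,[0,0,-0.022],[0,0,0]],[0,[0,0,-0.015],[0,0,0]],[0,[-0.0158,0.0124,0],[0,0,0]],[0,[-0.0158,0.0124,0],[0,0,0]],[0,[-0.0158,0.0124,0],[0,0,0]],[0,[-0.0158,0.0124,0],[0,0,0]]])

```text
time: 61.88
eef_pos: [0.5496, -0.0683, 0.2571]
tcp_rot: [0.82, 0.573, -0.0, -0.0]
contact_force: [0.4, 0.5, -1.6]
opening: 0.179
finger_force: 60.5
```

Emit:
move_arm(moves=[[0,[-0.0158,0.0124,0],[0,0,0]],[0,[-0.0158,0.0124,0],[0,0,0]],[0,[-0.0158,0.0124,0],[0,0,0]],[0,[-0.0158,0.0124,0],[0,0,0]],[0,[-0.0158,0.0124,0],[0,0,0]],[0,[-0.0158,0.0124,0],[0,0,0]],[0,[-0.0158,0.0124,0],[0,0,0]],[0,[-0.0158,0.0124,0],[0,0,0]],[0,[-0.0158,0.0124,0],[0,0,0]],[0,[-0.0158,0.0122,0],[0,0,0]]])

```text
time: 62.72
eef_pos: [0.6116, -0.2594, 0.2566]
tcp_rot: [0.82, 0.573, -0.0, -0.001]
contact_force: [0.3, -0.1, -1.1]
opening: 0.178
finger_force: 60.5
```

Emit:
move_arm(moves=[[0,[0,0,0],[0,0,-0.118]],[0,[0,0,0],[0,0,-0.118]],[0,[0,0,0],[0,0,-0.118]],[0,[0,0,0],[0,0,-0.118]],[0,[0,0,0],[0,0,-0.118]],[0,[0,0,0],[0,0,-0.118]],[0,[0,0,0],[0,0,-0.118]],[0,[0,0,0],[0,0,-0.118]],[0,[0,0,0],[0,0,-0.118]],[0,[0,0,0],[0,0,-0.118]]])

```text
time: 63.55
eef_pos: [0.6113, -0.2584, 0.2565]
tcp_rot: [0.36, 0.933, 0.0, -0.001]
contact_force: [0.4, 0.7, -1.5]
opening: 0.176
finger_force: 60.5
```

Emit:
move_arm(moves=[[0,[0,0,0],[0,0,-0.118]],[0,[0,0,0],[0,0,-0.118]],[0,[0,0,0],[0,0,-0.118]],[0,[0,0,0],[0,0,-0.118]],[0,[0,0,0],[0,0,-0.118]],[0,[0,0,0],[0,0,-0.118]],[0,[0,0,0],[0,0,-0.118]],[0,[0,0,0],[0,0,-0.118]],[0,[0,0,0.02],[0,0,0]],[0,[0,0,0],[0,0,0]]])

```text
time: 64.38
eef_pos: [0.61, -0.2576, 0.2332]
tcp_rot: [-0.101, 0.995, 0.002, -0.003]
contact_force: [0.0, 0.2, -2.9]
opening: 0.181
finger_force: 60.4
```

Emit:
move_arm(moves=[[0,[0,0,0.02],[0,0,0]],[0,[0,0,0.02],[0,0,0]],[0,[0,0,0.01],[0,0,0]],[0,[0,0,0],[0,0,0]],[0,[0,0,0],[0,0,0]],[0,[0,0,0],[0,0,0]],[0,[0,0,0],[0,0,0]],[0,[0,0,0],[0,0,0]],[0,[0,0,0],[0,0,0]],[0,[0,0,0],[0,0,0]]])

```text
time: 65.22
eef_pos: [0.6119, -0.2587, 0.1882]
tcp_rot: [-0.101, 0.995, -0.0, 0.0]
contact_force: [0.8, 0.3, -1.6]
opening: 0.18
finger_force: 60.5
```

```bash
python3 - <<'E'
from st import *
where([.612,-.2583,.0988])
C,a=snap("wrist","w14_raw.png");g=a.mean(axis=2)
# dock top mouth: scan across the socket at its far (tool +x) part, and along
M=R.from_quat(get_state()["tcp_rot"]).as_matrix();yd=M[:,1];xd=M[:,0];ctr=np.array([.612,-.2583,.046])
def prof(o,d,L):
    out=[]
    for t in np.arange(-L,L+1e-9,.001):
        u,v=proj(C,ctr+o+d*t);out.append(int(g[int(round(v)),int(round(u))]) if 0<=v<384 and 0<=u<512 else -1)
    return out
for o in (.008,.012,.015): print("across y at x+",o,prof(xd*o,yd,.03))
print("along x",prof(0*xd,xd,.04)); print("along x y-.009",prof(-.009*yd,xd,.04)); print("y+.009",prof(.009*yd,xd,.04))
E
```

```text
tcp [ 0.6119 -0.2587  0.1882] ydir 101.59 q [-0.55  0.3   1.64 -0.    1.2  -2.33] F [ 0.8  0.3 -1.6] op 0.18
tool delta [-0.0001  0.0004  0.0894]
across y at x+ 0.008 [71, 141, 143, 142, 142, 179, 124, 123, 74, 74, 92, 95, 95, 98, 95, 96, 92, 98, 60, 99, 64, 64, 59, 61, 63, 58, 59, 63, 67, 64, 65, 64, 61, 57, 60, 62, 63, 60, 64, 62, 59, 54, 49, 64, 92, 92, 95, 94, 95, 94, 96, 94, 97, 85, 87, 88, 89, 86, 93, 89, 90]
across y at x+ 0.012 [105, 140, 144, 144, 140, 177, 122, 121, 71, 70, 98, 96, 97, 95, 91, 97, 94, 92, 89, 101, 64, 61, 59, 65, 62, 61, 64, 59, 59, 62, 63, 62, 62, 65, 56, 59, 64, 65, 59, 60, 62, 56, 44, 53, 93, 97, 93, 94, 94, 94, 98, 98, 95, 85, 91, 88, 92, 92, 93, 93, 91]
across y at x+ 0.015 [105, 144, 144, 144, 145, 172, 254, 146, 71, 73, 95, 96, 94, 95, 93, 94, 92, 95, 90, 101, 83, 61, 61, 61, 60, 60, 62, 65, 60, 64, 66, 63, 60, 61, 62, 63, 64, 61, 64, 62, 60, 60, 45, 56, 90, 91, 91, 91, 95, 95, 95, 92, 96, 90, 84, 89, 91, 96, 93, 90, 85]
along x [100, 108, 106, 107, 110, 111, 111, 112, 111, 104, 105, 104, 107, 110, 96, 57, 45, 63, 105, 111, 75, 55, 50, 107, 105, 103,
[... 239 characters left out ...]
 [105, 107, 103, 102, 106, 105, 104, 103, 106, 106, 108, 103, 101, 105, 90, 55, 53, 64, 109, 107, 54, 49, 51, 107, 108, 103, 110, 63, 46, 75, 108, 110, 111, 63, 58, 59, 60, 60, 55, 57, 64, 63, 63, 57, 59, 59, 65, 62, 64, 63, 57, 64, 61, 58, 59, 61, 55, 53, 94, 102, 101, 94, 96, 94, 97, 96, 95, 95, 97, 93, 94, 96, 94, 98, 96, 94, 94, 98, 97, 98, 96]
y+.009 [101, 106, 101, 107, 106, 109, 104, 105, 104, 101, 109, 107, 111, 109, 94, 53, 54, 70, 147, 124, 77, 52, 47, 111, 116, 97, 83, 66, 54, 54, 59, 69, 68, 60, 61, 62, 63, 58, 62, 60, 60, 62, 58, 57, 60, 58, 59, 61, 62, 63, 59, 62, 60, 60, 65, 62, 61, 61, 95, 97, 94, 94, 94, 94, 92, 92, 95, 85, 57, 57, 57, 58, 58, 56, 91, 87, 89, 86, 89, 86, 85]
```

The socket's edges seen from close by put its centre 1.5 mm further along tool y. Correct that and insert.

Emit:
move_arm(moves=[[0,[0,0.0017,0.01],[0,0,0]],[0,[0,0,0.014],[0,0,0]],[0,[0,0,0.014],[0,0,0]],[0,[0,0,0.01],[0,0,0]],[0,[0,0,0.005],[0,0,0]],[0,[0,0,0.005],[0,0,0]],[0,[0,0,0.005],[0,0,0]],[0,[0,0,0.004],[0,0,0]],[0,[0,0,0.004],[0,0,0]],[0,[0,0,0],[0,0,0]]])

```text
time: 66.1
eef_pos: [0.611, -0.2568, 0.1157]
tcp_rot: [-0.101, 0.995, 0.0, -0.0]
contact_force: [-0.5, -0.6, -1.4]
opening: 0.177
finger_force: 60.5
```

Emit:
move_arm(moves=[[0,[0,0,0.003],[0,0,0]],[0,[0,0,0.003],[0,0,0]],[0,[0,0,0.003],[0,0,0]],[0,[0,0,0.003],[0,0,0]],[0,[0,0,0.002],[0,0,0]],[0,[0,0,0.001],[0,0,0]],[0,[0,0,0],[0,0,0]],[0,[0,0,0],[0,0,0]],[0,[0,0,0],[0,0,0]],[0,[0,0,0],[0,0,0]]])

```text
time: 66.93
eef_pos: [0.6114, -0.257, 0.1017]
tcp_rot: [-0.101, 0.995, -0.0, 0.0]
contact_force: [-0.1, -0.8, -1.3]
opening: 0.183
finger_force: 60.5
```

Emit:
move_arm(moves=[[0.5,[0,0,0],[0,0,0]],[0.5,[0,0,0],[0,0,0]],[0.5,[0,0,0],[0,0,0]],[0.5,[0,0,0],[0,0,0]],[0.5,[0,0,-0.01],[0,0,0]],[0.5,[0,0,-0.015],[0,0,0]],[0.5,[0,0,-0.02],[0,0,0]],[0.5,[0,0,-0.025],[0,0,0]],[0.5,[0,0,-0.025],[0,0,0]],[0.5,[0,0,-0.025],[0,0,0]]])

```text
time: 67.77
eef_pos: [0.6115, -0.257, 0.2247]
tcp_rot: [-0.101, 0.995, -0.001, 0.001]
contact_force: [0.8, -0.8, 0.0]
opening: 0.501
finger_force: 0.0
```

Emit:
move_arm(moves=[[0.5,[0.01,-0.01,-0.01],[0,0,0]],[0.5,[0.015,-0.02,-0.01],[0,0,0]],[0.5,[0.015,0.02,0],[0,0,0]],[0.5,[0.015,0.02,0],[0,0,0]],[0.5,[0.015,0.02,0],[0,0,0]],[0.5,[0.015,0.02,0],[0,0,0]],[0.5,[0.015,0.02,0],[0,0,0]],[0.5,[0,0.02,0],[0,0,0]],[0.5,[0,0,0],[0,0,0]],[0.5,[0,0,0],[0,0,0]]])

```text
time: 68.6
eef_pos: [0.4949, -0.189, 0.2421]
tcp_rot: [-0.101, 0.995, -0.001, 0.0]
contact_force: [0.0, -0.0, -0.3]
opening: 0.504
finger_force: 0.0
```

```bash
python3 - <<'E'
from st import *
where()
C,a=snap("top","top9.png");_,b=snap("scene","scene9.png")
L=cv2.resize(a[100:300,70:420],(700,400))
r=cv2.resize(b[150:300,100:300],(400,300));l=np.hstack([r,cv2.resize(b[170:320,280:480],(400,300))])
cv2.imwrite("pics/fin.png",np.vstack([cv2.resize(a[130:260,80:420],(785,300),interpolation=cv2.INTER_CUBIC),l[:,:785]])[:,:,::-1])
g=cv2.GaussianBlur(cv2.cvtColor(a,cv2.COLOR_RGB2GRAY),(5,5),1)[120:290,40:240]
c=cv2.HoughCircles(g,cv2.HOUGH_GRADIENT,1,20,param1=80,param2=15,minRadius=28,maxRadius=38)
if c is not None:
    for q in c[0][:5]: print(q,onz(C,q[0]+40,q[1]+120,.01)[:2],onz(C,q[0]+40,q[1]+120,.11)[:2])
E
```

```text
tcp [ 0.4949 -0.189   0.2421] ydir 101.63 q [-0.56 -0.05  1.92 -0.    1.26 -2.33] F [ 0.  -0.  -0.3] op 0.504
[77.5 77.5 28.6] [0.50524791 0.35448725] [0.49331286 0.3225214 ]
[ 59.5 162.5  29.2] [0.26667386 0.39031439] [0.27679772 0.3550359 ]
```

View pics/fin.png

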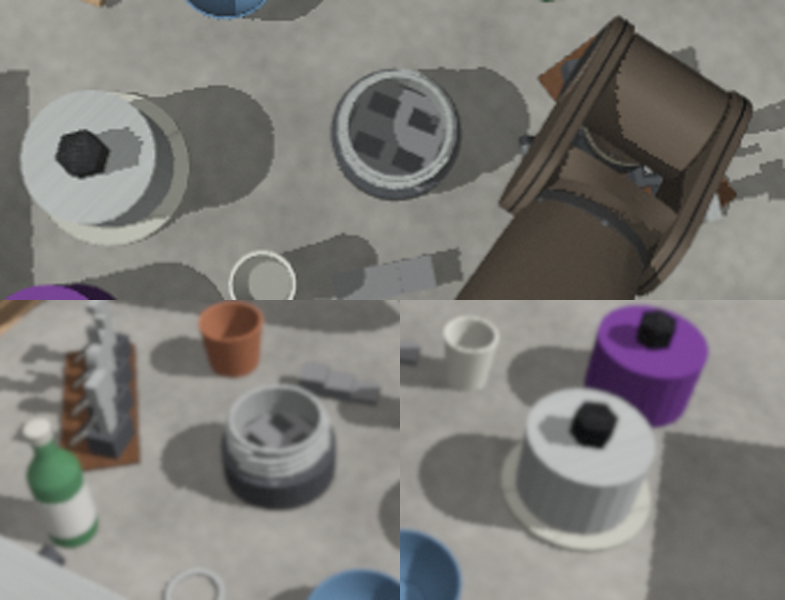

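The drum is empty, four keys stand in the rack, and the lid stands on the trivet, which hasn't moved. I move the arm aside for a last numeric check of the key tops.

Emit:
move_arm(moves=[[0.5,[0,0.02,0],[0,0,0]],[0.5,[0,0.02,0],[0,0,0]],[0.5,[0,0.02,0],[0,0,0]],[0.5,[0,0.02,0],[0,0,0]],[0.5,[0,0.02,0],[0,0,0]],[0.5,[0,0.02,0],[0,0,0]],[0.5,[0,0.02,0],[0,0,0]],[0.5,[0,0.02,0],[0,0,0]],[0.5,[0,0,0],[0,0,0]],[0.5,[0,0,0],[0,0,0]]])

```text
time: 69.53
eef_pos: [0.4636, -0.0323, 0.2416]
tcp_rot: [-0.102, 0.995, -0.0, 0.0]
contact_force: [0.5, -0.3, -0.3]
opening: 0.498
finger_force: 0.0
```

```bash
python3 - <<'E'
from st import *
where()
C,a=snap("top","top10.png");S,b=snap("scene","scene10.png")
m=np.zeros(a.shape[:2],np.uint8);m[140:240,310:410]=a[140:240,310:410].min(axis=2)>165
for c in cv2.findContours(m,0,2)[0]:
    if cv2.contourArea(c)>15:
        w=np.array([onz(C,*p[0],.134)[:2] for p in c],np.float32)*1000;r=cv2.minAreaRect(w);print(cv2.contourArea(c),np.round(r[0]),np.round(r[1]),round(r[2]))
# scene: top end of each key, expected row of top face vs first bright pixel
g=b.mean(axis=2)
for n,p in dict(square=(.611,-.257),round=(.563,-.296),fork=(.5145,-.334),tee=(.465,-.372)).items():
    u,v=proj(S,[*p,.134]);print(n,round(u),round(v),g[int(v)-12:int(v)+9,int(round(u))].astype(int).tolist())
E
```

```text
tcp [ 0.4636 -0.0323  0.2416] ydir 101.65 q [-0.29 -0.2   2.06 -0.    1.28 -2.06] F [ 0.5 -0.3 -0.3] op 0.498
square 148 188 [112, 114, 125, 133, 135, 137, 135, 131, 133, 145, 164, 176, 182, 183, 181, 180, 176, 171, 160, 150, 143]
round 147 173 [125, 124, 116, 104, 90, 84, 85, 84, 84, 87, 93, 105, 114, 118, 117, 122, 136, 140, 135, 128, 119]
fork 148 160 [120, 123, 123, 121, 115, 108, 105, 96, 100, 109, 112, 103, 98, 100, 103, 101, 95, 87, 86, 82, 80]
tee 148 148 [102, 103, 101, 101, 97, 99, 99, 102, 102, 106, 112, 117, 117, 120, 123, 123, 121, 115, 108, 105, 96]
```

```bash
python3 - <<'E'
from st import *
C=cam("top");a=cv2.imread("pics/top10.png")
g=a.mean(axis=2)
for n,p in dict(square=(.611,-.257),round=(.563,-.296),fork=(.5145,-.334),tee=(.465,-.372)).items():
    p=np.array(p);d=np.array([.203,-.979]);e=np.array([.979,.203])
    f=lambda o:[int(g[tuple(np.round(proj(C,[*(p+q),.134])).astype(int)[::-1])]) for q in o]
    print(n,"thick",f([d*t for t in np.arange(-.02,.021,.002)]),"wide",f([e*t for t in np.arange(-.03,.031,.003)]))
E
```

```text
square thick [132, 132, 132, 132, 137, 156, 156, 161, 159, 159, 159, 160, 153, 153, 123, 115, 97, 97, 70, 52, 51] wide [76, 79, 68, 61, 85, 159, 159, 157, 165, 162, 159, 159, 160, 162, 162, 161, 160, 71, 71, 73, 73]
round thick [149, 135, 135, 80, 62, 81, 80, 100, 102, 103, 103, 105, 104, 109, 109, 115, 49, 49, 46, 44, 45] wide [114, 98, 76, 76, 97, 104, 116, 120, 114, 107, 103, 100, 94, 86, 84, 77, 74, 73, 72, 71, 49]
fork thick [63, 63, 84, 105, 107, 107, 105, 105, 101, 101, 74, 45, 48, 48, 58, 48, 48, 47, 49, 47, 47] wide [113, 114, 115, 76, 92, 104, 104, 69, 44, 87, 74, 89, 101, 103, 103, 103, 58, 49, 50, 47, 45]
tee thick [131, 132, 131, 130, 130, 118, 104, 107, 107, 105, 104, 105, 105, 85, 52, 47, 47, 46, 44, 44, 47] wide [142, 130, 112, 105, 105, 105, 106, 105, 104, 104, 104, 104, 104, 105, 104, 102, 104, 88, 57, 63, 70]
```

All four key tops lie where they should at z = 0.134. Handing in.

```bash
python3 -c "
from plant import *
print(sign_off())"
```

```text
the job is handed in; nothing more can be done
None
```

The job is handed in: the lid is unscrewed and upright on the trivet, and the square, round, fork and tee keys each stand in the dock with the matching label. My last camera check agreed, but the sign-off returned no verdict.

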